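Refit the transport screw of a record deck

ROBOT

A 7-joint arm with a two-finger parallel gripper is mounted at the origin on the work surface. World frame = base frame: x ahead of the robot, y to its left, z up, the work surface at z = 0. Lengths are in m, angles in rad, forces in N, time in s.
With the tool pointing down it reaches from about 0.35 to 0.9 m from the base axis. Payload 8.1 kg.
Tool frame: the origin (TCP) lies between the finger pads; the fingertips stand 25 mm ahead of it and the grasp point (between the pads) lies 6 mm ahead of it; z points along the fingers, y is the direction in which the jaws open and shut (so a half turn about z gives the same grasp; the last joint's range is limited). The gripper opens to 92 mm and grips with 3 to 60 N. Pads are 19 mm wide; open, the fingers measure 130 mm over their backs; the gripper's body (75 mm by 190 mm) begins 47 mm behind the grasp point.
Start: joints at [-1.265, 0.434, 0.025, 1.573, -0.012, 1.134, -0.075], TCP at [0.248, 0.574, 0.227] pointing down, gripper open.
Joint ranges: [-2.62, 2.62], [-0.44, 2.09], [-1.27, 1.32], [0.08, 2.57], [-1.32, 4.46], [0.12, 2], [-2.74, 2.74]. Speed limits (rad/s): [2.22, 2.22, 3.01, 3.01, 3.14, 3.14, 3.14].

INTERFACE

Orientations are given as a rotation vector (axis times angle).
In Python, from cell import * gives the robot as it stands.
- The arm moves only by the shell command python3 -m jog 'ROWS' [FORCE]. ROWS is JSON, one flat list of numbers, 5 for each row, row after row: the finger opening in mm, from 0 to 91.8, then the shift along the tool's x, y, z in units of 40 mm (1.0 is 40 mm), then the turn about the tool's z in units of 6 degrees (1.0 is 6 degrees). A call has 1 to 20 rows; each row shifts and turns the pose as measured when the row begins, along the tool's axes as they then stand; what a row does not reach is not made up. A row lasts 1/12 s, in which the tool goes at most 41.7 mm and 7.16 degrees, less where a joint would pass 70% of its speed; a pose out of reach is approached as far as the arm can. A call is refused whole if a number of a shift passes 1 or a number of a turn 1, either way. A call with a gripper value outside its range is refused whole. The fingers move at their own pace and stop on an object; FORCE is the grip in N (left out, the last holds). Time passes only in rows, so rows that do not move let the fingers close. It gives the time, the measured TCP pose, the force and the opening at its end, in the units of the state.
- observe(): the state, without advancing time (a new reading comes with each control period).
- get_image(name): name is "side" or "top"; returns the picture (480x640x3 uint8, red, green, blue); there is no depth.
- camera_params(name): a dict with "intrinsics" (3x3 intrinsics, pixels), "dist_coeffs" ([k1, k2, p1, p2, k3] as OpenCV has them; the pictures are not rectified), "xyz" and "orientation" of the camera in the world. Camera axes: x right, y down, z forward; pixel columns grow to the right and rows downward; lengths in m; the calibration is good to about 2 mm. A picture is of the moment at which its call begins. camera_params takes no time and is no camera call.
- sign_off(): hands the job in, once; it reports no verdict.
The state is a dict: "clock": time; "joints": joint angles; "dq": joint speeds; "joint_efforts": joint torques, N m; "position": TCP position; "ee_rot": TCP orientation; "force": force on the tool from outside, world axes, zero at the start; "ft_torque": the same for the moment, N m; "width": opening from 0.0 (shut) to 1.0 (fully open).
Only numpy, scipy, OpenCV 4.12 (cv2) and the standard library are available. Lean on these libraries where they do the work, as an engineer would, in place of code of your own. Each camera call takes 0.05 s, during which the arm holds its last target. There are 200 camera calls.

TASK

The record deck on the sorting table is about to be carried off and its transport screw has to go back in. Slide the round single-record adaptor off the screw well, leaving it lying flat on the deck well clear of the well, then take the screw from its wooden block, lower it down the well, find the start of the thread by feel and turn it clockwise until it is fully home with its flange down at the deck. Do not force the screw, and leave the CD cases, the brush and the mug where they are.

Things in the scene. Friction and masses are not known exactly. Their poses are not given: they have to be found in the camera images.
- deck: Grey record deck, fixed, 340 (own x) x 420 (own y) mm, flat top 90 mm above the table. Origin: centre of underside; own x points away from the near long side. Platter of radius 140 mm round (0, 50) mm, 113 mm high; tonearm, base radius 30 mm at (120, -155) mm, reaches over the platter, up to 152 mm high. The top from the well towards the tonearm base is bare for 100 mm along own x.
- well (a point): Centre of the mouth of the screw well, at deck-top level, at (-115, -155) mm in the deck's frame (near right corner, 55 mm from both edges). Vertical round bore 23 mm across, with a funnel mouth about 30 mm wide and 4 mm deep; it stays 23 mm wide down to the threaded insert.
- adaptor: Aluminium single-record adaptor, loose, a disc 42 mm across and 14 mm high with bevelled top, 60 g, lying flat on the deck over the well. Origin: centre of the underside.
- screw: Transport screw, loose, 130 g, 104 mm tall, upright in the block. Origin: centre of the foot's underside; own z up. Stem 11 mm thick to 24 mm; at the foot (0 to 4 mm) two round lugs along own +x and -x, reaching 10 mm from the axis; shank 20 mm thick to 65 mm. Fully home its flange is within 1 mm of the deck; resting unstarted 15 mm above it; just dropped into the start 6 mm.
- block: Wooden accessory block fixed on the table to the right of the deck, 60 x 60 x 50 mm, with one upright blind hole 21.5 mm across and 45 mm deep in the middle of the top that holds the screw. Origin: centre of the underside.
- cases: Stack of three CD cases, about 150 x 130 x 30 mm, loose, on the table. Origin: centre of the underside. Leave alone.
- brush: Wooden record brush, 90 x 32 x 25 mm, loose, on the table. Origin: centre of the underside. Leave alone.
- mug: White mug, 80 mm across, 90 mm high, loose, on the table. Origin: centre of the underside. Leave alone.
- rim (a point): Centre of the insert's flat rim, 50 mm below the well's mouth: brass, hole 14 mm, two opposite slots 6.5 mm wide, the starts of a quick thread. Their direction differs every time and is unknown. The foot rests on the rim until its lugs are over the slots (within about 8 degrees), then drops 9 mm by its own weight; this can be felt or seen, also while turning clockwise.
- bottom (a point): Point on the well's axis, 64.3 mm below its mouth, where the foot's underside is when fully home. From the dropped-in start, about 110 degrees clockwise (seen from above) to a hard stop take the screw another 5 mm down a greased spiral ramp, under its own weight; the last 25 degrees are level. It turns with under 0.05 N m; at the stop 0.1 to 0.3 N m is plenty, over 0.7 N m forces it.
- wing (a point): Middle of the screw's black wing grip, 86 mm above the foot: 34 mm long (screw's own x), 12 mm thick (own y), from 69 to 104 mm above the foot, to be pinched, or loosely straddled and turned, across its thickness. Below it is a flange 30 mm across, 65 to 69 mm above the foot.
Mind the look-alikes: they are no part of the job. Of the things like the adaptor, leave any that is blue or red; of the rest the smaller one is meant.

How it is judged:
By the outcome, as a careful person would: the job done as asked, in the order asked, and still so for the second after the job is handed in, with the robot touching nothing.
It also fails if it takes over 72 s, if anything falls off the work surface, if the arm or the gripper's body presses on something with over 40 N, if the wrist force passes 120 N, or if a joint passes its speed limit or range.

## Working session

There is one attempt and no reset: what is moved stays moved. The work goes in short steps, Python scripts to look and compute and a shell command to move; the robot and the scene stay as the last step left them, time stands still between calls to the robot, and variables do not carry over. Pictures are saved under pics/ and viewed, about 8 in all and at most 12, crops included, and the job is handed in when it is done.

```bash
ls; mkdir -p pics; python3 - <<'E'
from cell import *
import cv2
for n in("top","side"):
    cv2.imwrite(f"pics/{n}0.png",get_image(n)[:,:,::-1]); print(n,camera_params(n))
print(observe())
E
```

```text
pics
top {'intrinsics': array([[515.35146463,   0.        , 318.80429298],
       [  0.        , 515.35146463, 240.22426443],
       [  0.        ,   0.        ,   1.        ]]), 'dist_coeffs': array([0.0280247, 0.       , 0.       , 0.       , 0.       ]), 'xyz': array([0.22594214, 0.07270412, 1.37249081]), 'orientation': array([-2.12173464,  2.11095703, -0.1739523 ])}
side {'intrinsics': array([[441.44785955,   0.        , 314.96478806],
       [  0.        , 441.44785955, 241.99055917],
       [  0.        ,   0.        ,   1.        ]]), 'dist_coeffs': array([-0.06302778,  0.        ,  0.        ,  0.        ,  0.        ]), 'xyz': array([ 0.14256847, -0.51288909,  0.85659323]), 'orientation': array([-2.36003708,  0.6120346 , -0.22447523])}
{'clock': 0.1, 'joints': array([-1.26459123,  0.43513781,  0.02496068,  1.5739878 , -0.01157824,
        1.1340196 , -0.0750941 ]), 'dq': array([-2.81197410e-05, -2.59314655e-03, -6.49388356e-05, -9.27222005e-04,
        7.92246331e-04,  8.69794954e-04,  7.74411212e-04]), 'joint_efforts': array([ 3.71316259e-03, -6.69127679e+01,  9.88485105e-01, -3.15144897e+01,
       -6.04289537e-02,  3.74431140e-02,  9.49824198e-05]), 'position': array([0.24831234, 0.57305755, 0.22584002]), 'ee_rot': array([-6.37722881e-01, -3.07603584e+00,  2.19981693e-03]), 'force': array([ 0.26070837, -0.01434871, -0.07534375]), 'ft_torque': array([ 0.02832783, -0.04348136,  0.02238373]), 'width': 1.0018303663050585}
```

View pics/top0.png

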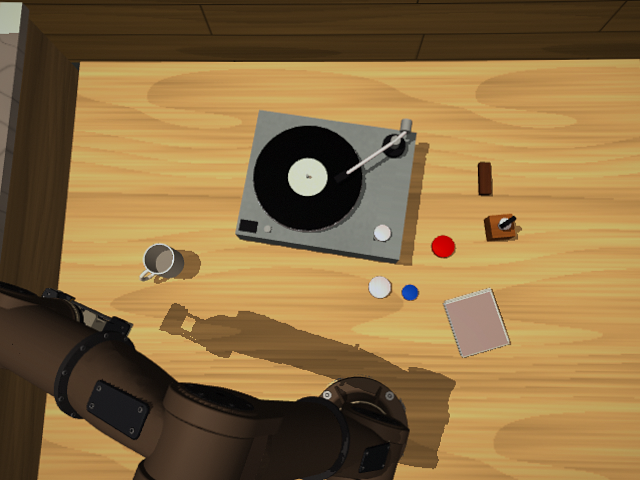

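View pics/side0.png

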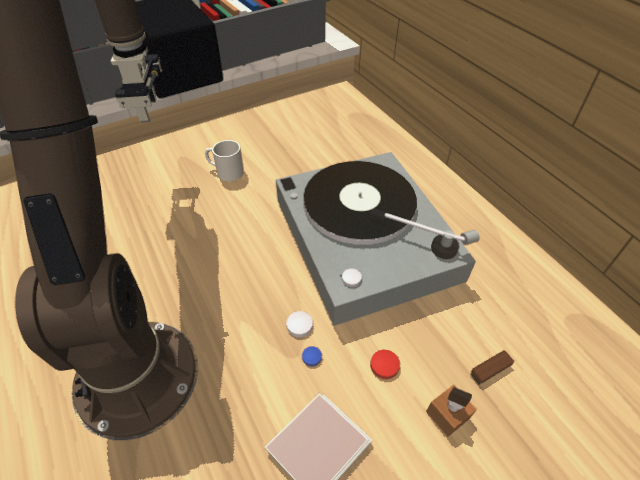

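Top view: candidate adaptors are white on the deck at (382,233), white on the table at (380,287), blue (410,292) and red (443,246). The one on the deck over the near right corner should be the one meant. I'll measure the sizes and confirm in a crop; the block and screw are at (500,227).

```bash
cat > h.py <<'E'
from cell import *
import cv2, numpy as np
from scipy.spatial.transform import Rotation as R
C={n:camera_params(n) for n in("top","side")}
def ray(n,uv):
    c=C[n]; p=cv2.undistortPoints(np.array([[uv]],float),c["intrinsics"],c["dist_coeffs"])[0,0]
    return c["xyz"],R.from_rotvec(c["orientation"]).apply([p[0],p[1],1])
def onz(n,uv,z):
    o,d=ray(n,uv); return o+d*(z-o[2])/d[2]
def proj(n,P):
    c=C[n]; r=R.from_rotvec(c["orientation"]).inv()
    return cv2.projectPoints(np.atleast_2d(np.array(P,float)),r.as_rotvec(),-r.apply(c["xyz"]),c["intrinsics"],c["dist_coeffs"])[0][:,0]
def tri(uvt,uvs):
    (o,d),(p,e)=ray("top",uvt),ray("side",uvs)
    s=np.linalg.lstsq(np.c_[d,-e],p-o,rcond=None)[0]
    a,b=o+d*s[0],p+e*s[1]; return (a+b)/2,np.linalg.norm(a-b)
E
cat > m.py <<'E'
from h import *
for n in("top","side"):
    im=cv2.imread(f"pics/{n}0.png"); h=cv2.cvtColor(im,cv2.COLOR_BGR2HSV)
    m=((h[...,1]<25)&(h[...,2]>165)).astype(np.uint8)
    for c in cv2.findContours(m,0,2)[0]:
        if 60<cv2.contourArea(c)<1500:
            e=cv2.fitEllipse(c); print(n,"white",np.round(e[0],1),np.round(e[1],1),[np.round(onz(n,e[0],z),4) for z in(.014,.104)])
a=cv2.imread("pics/top0.png"); 
h=cv2.cvtColor(a,cv2.COLOR_BGR2HSV); m=((h[...,1]<50)&(h[...,2]>80)&(h[...,2]<160)).astype(np.uint8)
m[:100]=0;m[275:]=0;m[:,:225]=0;m[:,425:]=0
m=cv2.morphologyEx(m,cv2.MORPH_OPEN,np.ones((3,3)));
c=max(cv2.findContours(m,0,2)[0],key=cv2.contourArea); hull=cv2.convexHull(c); p=cv2.approxPolyDP(hull,4,True)[:,0]; print("deck",p.tolist(),[np.round(onz("top",q,.09)[:2],4).tolist() for q in p])
b=cv2.imread("pics/side0.png")
cr=lambda im,x,y,w,hh,s:cv2.resize(im[y:y+hh,x:x+w],None,fx=s,fy=s,interpolation=cv2.INTER_CUBIC)
A=np.hstack([cr(a,360,205,100,100,4),cr(a,470,195,60,60,400/60)]); B=np.hstack([cr(b,280,255,80,80,3.75),cr(b,415,375,75,75,4)])
B=cv2.resize(B,(600,300)); 
cv2.imwrite("pics/crop1.png",np.vstack([cv2.resize(A,(600,300)),B]))
E
python3 m.py
```

```text
top white [379.  286.8] [20.2 20.8] [array([ 0.3539, -0.0589,  0.014 ]), array([ 0.3454, -0.0502,  0.104 ])]
top white [381.8 232.5] [14.7 16. ] [array([ 0.4996, -0.0686,  0.014 ]), array([ 0.4814, -0.0592,  0.104 ])]
top white [308.3 174.1] [28.2 32.5] [array([0.6627, 0.1303, 0.014 ]), array([0.6337, 0.1265, 0.104 ])]
top white [376.1 152.4] [ 2.7 70.4] [array([ 0.7252, -0.0561,  0.014 ]), array([ 0.6921, -0.0476,  0.104 ])]
side white [298.9 322.7] [21.8 24.4] [array([ 0.3515, -0.0577,  0.014 ]), array([ 0.3292, -0.1063,  0.104 ])]
side white [427.2 263.4] [18.5 26. ] [array([ 0.7006, -0.0639,  0.014 ]), array([ 0.641 , -0.1119,  0.104 ])]
side white [427.5 225.8] [ 9.4 73.3] [array([0.7806, 0.0353, 0.014 ]), array([ 0.7125, -0.0232,  0.104 ])]
side white [299.  215.5] [10.7 28.5] [array([0.5038, 0.2326, 0.014 ]), array([0.4652, 0.1529, 0.104 ])]
side white [359.5 196.5] [25.8 38.5] [array([0.6854, 0.2162, 0.014 ]), array([0.6274, 0.1383, 0.104 ])]
side white [303.3 176.7] [ 8.6 26.6] [array([0.5879, 0.3665, 0.014 ]), array([0.5404, 0.2726, 0.104 ])]
side white [337.1  39. ] [15.8 41.5] [array([1.1421, 1.0991, 0.014 ]), array([1.0353, 0.9269, 0.104 ])]
side white [239.9   5.6] [ 6.2 23.3] [array([0.9221, 1.6638, 0.014 ]), array([0.8389, 1.4313, 0.104 ])]
deck [[259, 111], [397, 130], [414, 141], [398, 259], [236, 234]] [[0.8125, 0.26], [0.7587, -0.1044], [0.7282, -0.148], [0.4168, -0.1], [0.4794, 0.3095]]
```

View pics/crop1.png

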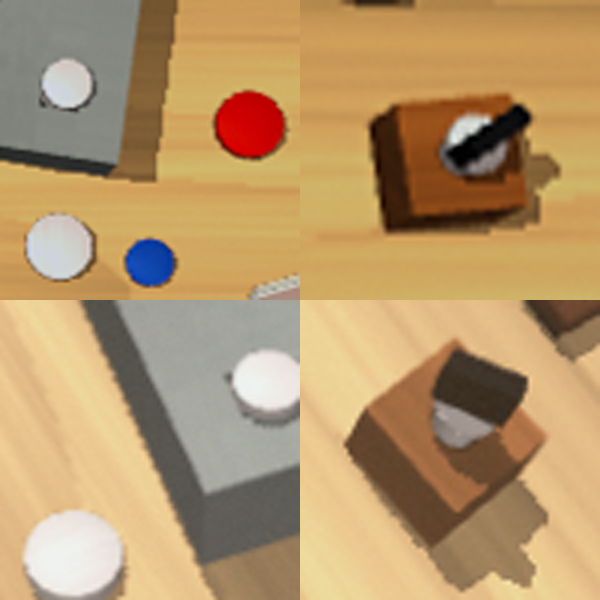

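The adaptor on the deck is confirmed: it is clearly the smaller white one (about 15 px against 20 px, and nearer the camera) and sits over the well at about (0.481,-0.059). Next is a helper for the distance to go, and I measure the screw while setting off.

```bash
cat >> h.py <<'E'
def togo(x,y,z,yaw=None):
    "yaw: world angle (deg) of the tool y axis, mod 180"
    s=observe(); r=R.from_rotvec(s["ee_rot"]); d=r.inv().apply(np.array([x,y,z])-s["position"])
    yy=r.apply([0,1,0]); a=np.degrees(np.arctan2(yy[1],yy[0]))
    t=0 if yaw is None else -((yaw-a+90)%180-90)
    print("t",round(s["clock"],2),"pos",np.round(s["position"],4),"yaw",round(a,1),"units",np.round(d/.04,3),"turn",round(t/6,2),"F",np.round(s["force"],1),"Mz",round(s["ft_torque"][2],3),"w",round(s["width"]*91.8,1),"j7",round(s["joints"][6],2),"z",np.round(r.apply([0,0,1]),3))
E
python3 - <<'E'
from h import *
for n,(x0,x1,y0,y1) in {"top":(480,525,205,245),"side":(420,485,380,440)}.items():
    im=cv2.imread(f"pics/{n}0.png"); h=cv2.cvtColor(im,cv2.COLOR_BGR2HSV).astype(int)
    def big(m):
        k=np.zeros(m.shape,np.uint8);k[y0:y1,x0:x1]=m[y0:y1,x0:x1]
        return max(cv2.findContours(k,0,2)[0],key=cv2.contourArea)
    w=big((im.max(2)<60)&(h[...,1]<130)); f=big((h[...,1]<60)&(h[...,2]>110)); 
    rw=cv2.minAreaRect(w); b=cv2.boxPoints(rw); print(n,"wing",np.round(rw[0],1),np.round(rw[1],1),b.tolist(),"flange",np.round(cv2.minEnclosingCircle(f),1) if 0 else cv2.minEnclosingCircle(f), onz(n,cv2.minEnclosingCircle(f)[0],.074))
    i=np.argsort([np.linalg.norm(b[k]-b[(k+1)%4]) for k in range(4)])[-1]
    p,q=onz(n,b[i],.107),onz(n,b[(i+1)%4],.107); d=q-p; print("yaw",np.degrees(np.arctan2(d[1],d[0])),"ctr .100",onz(n,rw[0],.098))
    br=big((h[...,0]<18)&(h[...,1]>150)&(im.max(2)<190)&(im.max(2)>90)); r=cv2.minAreaRect(br); print("block",[np.round(onz(n,q,.05)[:2],3).tolist() for q in cv2.boxPoints(r)],onz(n,r[0],.05))
togo(.4814,-.0592,.2258,81.6)
E
python3 -m jog '[91.8,-0.64,-0.67,0,0, 91.8,-0.64,-0.67,0,0, 91.8,-0.64,-0.67,0,0, 91.8,-0.64,-0.67,0,0, 91.8,-0.64,-0.67,0,0, 91.8,-0.64,-0.67,0,0, 91.8,-0.64,-0.67,0,0, 91.8,-0.64,-0.67,0,0, 91.8,-0.64,-0.67,0,0, 91.8,-0.64,-0.67,0,0, 91.8,-0.64,-0.67,0,0, 91.8,-0.64,-0.67,0,0, 91.8,-0.64,-0.67,0,0, 91.8,-0.64,-0.67,0,0, 91.8,-0.64,-0.67,0,0, 91.8,-0.64,-0.67,0,0]' 10
python3 -c "from h import *; togo(.4814,-.0592,.16,81.6)"
```

```text
top wing [507.1 222.1] [ 4.2 16.6] [[499.0, 224.99996948242188], [512.8461303710938, 215.76919555664062], [515.15380859375, 219.23074340820312], [501.30767822265625, 228.46151733398438]] flange ((503.0, 220.5), 4.717090606689453) [ 0.51974098 -0.37117488  0.074     ]
yaw 123.69834133053749 ctr .100 [ 0.51018316 -0.37280586  0.098     ]
block [[0.542, -0.331], [0.543, -0.427], [0.482, -0.423], [0.481, -0.328]] [ 0.51186614 -0.37733882  0.05      ]
side wing [458.6 399.1] [18.8  7.2] [[448.5690002441406, 398.67242431640625], [451.4138488769531, 392.03448486328125], [468.6724548339844, 399.4310302734375], [465.8276062011719, 406.0689697265625]] flange ((455.23077392578125, 404.0), 7.404316425323486) [ 0.50349554 -0.37718625  0.074     ]
yaw 124.7430179265554 ctr .100 [ 0.50345542 -0.37744829  0.098     ]
block [[0.52, -0.385], [0.539, -0.383], [0.54, -0.4], [0.521, -0.402]] [ 0.53035774 -0.39284188  0.05      ]
t 0.1 pos [0.2483 0.5731 0.2258] yaw 66.6 units [-11.631 -12.187   0.02 ] turn -2.5 F [ 0.3 -0.  -0.1] Mz 0.022 w 92.0 j7 -0.08 z [-0.    -0.001 -1.   ]
clock: 1.43
position: [0.4555, -0.0015, 0.2208]
ee_rot: [-0.612, -3.075, 0.005]
force: [0.8, 0.4, 0.7]
width: 0.999
t 1.43 pos [ 0.4555 -0.0015  0.2208] yaw 67.5 units [-1.159 -1.078  1.519] turn -2.35 F [0.8 0.4 0.7] Mz 0.011 w 91.7 j7 1.15 z [-0.007 -0.002 -1.   ]
```

```bash
python3 -m jog '[91.8,-0.58,-0.54,0.2,0, 91.8,-0.58,-0.54,0.2,0, 91.8,0,0,0.5,-0.8, 91.8,0,0,0.5,-0.8, 91.8,0,0,0,-0.75, 91.8,0,0,0,0]'
python3 -c "from h import *; togo(.4814,-.0592,.118,81.6)
cv2.imwrite('pics/top1.png',get_image('top')[:,:,::-1]);cv2.imwrite('pics/side1.png',get_image('side')[:,:,::-1])"
```

```text
clock: 1.93
position: [0.484, -0.0744, 0.1627]
ee_rot: [-0.237, -3.129, 0.01]
force: [-0.0, 0.3, -0.2]
width: 1.0
t 1.93 pos [ 0.484  -0.0744  0.1627] yaw 81.3 units [0.119 0.372 1.115] turn -0.05 F [-0.   0.3 -0.2] Mz -0.026 w 91.8 j7 1.6 z [-0.004 -0.006 -1.   ]
```

```bash
python3 -m jog '[91.8,0.12,0.37,0,0, 91.8,0,0,0,0, 91.8,0,0,0.55,0, 91.8,0,0,0.4,0, 91.8,0,0,0.12,0, 91.8,0,0,0,0]'
python3 -c "from h import *; togo(.4814,-.0592,.118,81.6)"
```

```text
clock: 2.53
position: [0.4846, -0.0571, 0.1227]
ee_rot: [0.261, 3.126, -0.008]
force: [0.0, 0.5, 0.7]
width: 1.0
t 2.53 pos [ 0.4846 -0.0571  0.1227] yaw 80.4 units [ 0.071 -0.064  0.118] turn -0.19 F [0.  0.5 0.7] Mz 0.057 w 91.8 j7 1.58 z [ 0.004 -0.005 -1.   ]
```

```bash
python3 -m jog '[91.8,0.07,-0.05,0.11,-0.19, 60,0,0,0,0, 44,0,0,0,0, 36,0,0,0,0, 36,0,0,0,0, 36,0,0,0,0, 36,0,0,0,0, 36,0,0,0,0]' 10
python3 -c "from h import *; togo(.4814,-.0592,.118,81.6)
im=np.hstack([get_image('top')[180:280,330:450],get_image('side')[210:310,290:410]])[:,:,::-1]
cv2.imwrite('pics/c2.png',cv2.resize(im,None,fx=3.3,fy=3.3))"
```

```text
clock: 3.2
position: [0.4833, -0.0594, 0.1216]
ee_rot: [0.23, 3.123, -0.007]
force: [-1.0, -0.1, -0.1]
width: 0.543
t 3.2 pos [ 0.4833 -0.0594  0.1216] yaw 81.6 units [ 0.05  -0.002  0.09 ] turn -0.0 F [-1.  -0.1 -0.1] Mz 0.015 w 49.8 j7 1.6 z [ 0.009 -0.005 -1.   ]
```

View pics/c2.png

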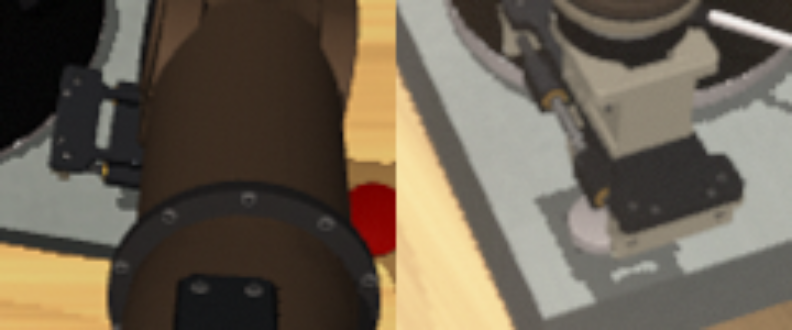

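The gripper straddles the adaptor from both sides and is still closing (49.8 mm). I lower 3 mm and finish closing.

```bash
python3 -m jog '[49,0,0,0.08,0, 36,0,0,0,0, 36,0,0,0,0, 36,0,0,0,0, 36,0,0,0,0]' 10
python3 -c "from h import *; togo(.4814,-.0592,.118,81.6)"
```

```text
clock: 3.72
position: [0.4831, -0.0593, 0.1177]
ee_rot: [0.23, 3.124, -0.007]
force: [-0.0, 0.1, -0.8]
width: 0.395
t 3.72 pos [ 0.4831 -0.0593  0.1177] yaw 81.6 units [ 0.043 -0.003 -0.007] turn -0.0 F [-0.   0.1 -0.8] Mz 0.028 w 36.2 j7 1.6 z [ 0.009 -0.005 -1.   ]
```

```bash
python3 -m jog '[30,0,0,0,0, 30,0,0,0,0, 30,0,0,0,0]' 10
python3 -c "from h import *; togo(.4814,-.0592,.118,81.6)
im=np.hstack([get_image('top')[180:280,330:450],get_image('side')[210:310,290:410]])[:,:,::-1]
cv2.imwrite('pics/c3.png',cv2.resize(im,None,fx=3.3,fy=3.3))"
```

```text
clock: 3.97
position: [0.4831, -0.0594, 0.1177]
ee_rot: [0.23, 3.124, -0.007]
force: [0.7, -0.5, 0.0]
width: 0.329
t 3.97 pos [ 0.4831 -0.0594  0.1177] yaw 81.6 units [ 0.043 -0.002 -0.007] turn -0.0 F [ 0.7 -0.5  0. ] Mz 0.036 w 30.2 j7 1.6 z [ 0.009 -0.005 -1.   ]
```

View pics/c3.png

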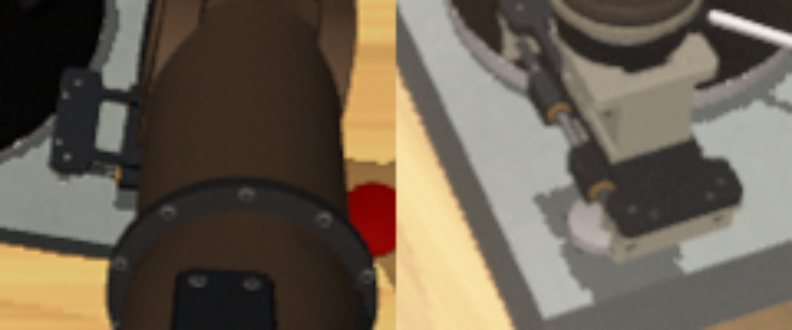

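```bash
python3 - <<'E'
from h import *
p=np.array([.4831,-.0594,.1177])
print("tcp side",proj("side",p),"tip",proj("side",p-[0,0,.025]))
im0=cv2.imread("pics/side0.png"); im1=get_image("side")[:,:,::-1]
for im in(im0,im1):
    m=((im.max(2).astype(int)>175)&(im.max(2).astype(int)-im.min(2)<40)).astype(np.uint8);k=np.zeros_like(m);k[255:300,325:380]=m[255:300,325:380]
    c=max(cv2.findContours(k,0,2)[0],key=cv2.contourArea);print(cv2.boundingRect(c),cv2.contourArea(c))
    x,y,w,h=cv2.boundingRect(c)
    print("left edge @.095",onz("side",(x,y+h*.5),.095))
for z in(.104,.097): print(onz("side",(351.5,276),z))
a=np.linspace(0,2*np.pi,60)
for z,r in((.09,.021),(.104,.018)):
    q=proj("side",np.c_[.4814+r*np.cos(a),-.0592+r*np.sin(a),0*a+z]);print("predicted bbox",q.min(0),q.max(0))
E
```

```text
tcp side [[353.28224688 271.1178556 ]] tip [[352.5518626  278.19405353]]
(342, 268, 20, 17) 233.0
left edge @.095 [ 0.46473227 -0.04592501  0.095     ]
(325, 255, 24, 45) 477.0
left edge @.095 [ 0.43161515 -0.03047539  0.095     ]
[ 0.47918525 -0.06014035  0.104     ]
[ 0.48231618 -0.05592926  0.097     ]
predicted bbox [341.97123253 271.38278885] [361.54479709 287.20948756]
predicted bbox [343.66794133 268.54781227] [360.63725942 282.17099182]
```

```bash
python3 - <<'E'
from h import *
s=observe(); r=R.from_rotvec(s["ee_rot"])
for n in C:
  for q in([.0375,.095],[.0375,-.095],[-.0375,.095],[-.0375,-.095],[0.0,.015],[0,-.015],[0.0,.045],[0,-.045]):
    z=-.041 if abs(q[0])>0 else .02
    print(n,q,np.round(s["position"]+r.apply([*q,z]),3),proj(n,s["position"]+r.apply([*q,z])).round())
im=get_image("side")[200:320,270:430,::-1]
cv2.imwrite("pics/c4.png",cv2.resize(im,None,fx=5,fy=5,interpolation=cv2.INTER_CUBIC))
E
```

```text
top [0.0375, 0.095] [0.46  0.04  0.158] [[343. 237.]]
top [0.0375, -0.095] [ 0.432 -0.148  0.159] [[422. 249.]]
top [-0.0375, 0.095] [0.534 0.029 0.159] [[347. 207.]]
top [-0.0375, -0.095] [ 0.506 -0.159  0.159] [[426. 218.]]
top [0.0, 0.015] [ 0.485 -0.045  0.098] [[376. 231.]]
top [0, -0.015] [ 0.481 -0.074  0.098] [[388. 233.]]
top [0.0, 0.045] [ 0.49  -0.015  0.098] [[364. 230.]]
top [0, -0.045] [ 0.477 -0.104  0.098] [[399. 235.]]
side [0.0375, 0.095] [0.46  0.04  0.158] [[320. 232.]]
side [0.0375, -0.095] [ 0.432 -0.148  0.159] [[357. 301.]]
side [-0.0375, 0.095] [0.534 0.029 0.159] [[352. 222.]]
side [-0.0375, -0.095] [ 0.506 -0.159  0.159] [[392. 289.]]
side [0.0, 0.015] [ 0.485 -0.045  0.098] [[350. 272.]]
side [0, -0.015] [ 0.481 -0.074  0.098] [[356. 282.]]
side [0.0, 0.045] [ 0.49  -0.015  0.098] [[345. 261.]]
side [0, -0.045] [ 0.477 -0.104  0.098] [[362. 293.]]
```

View pics/c4.png

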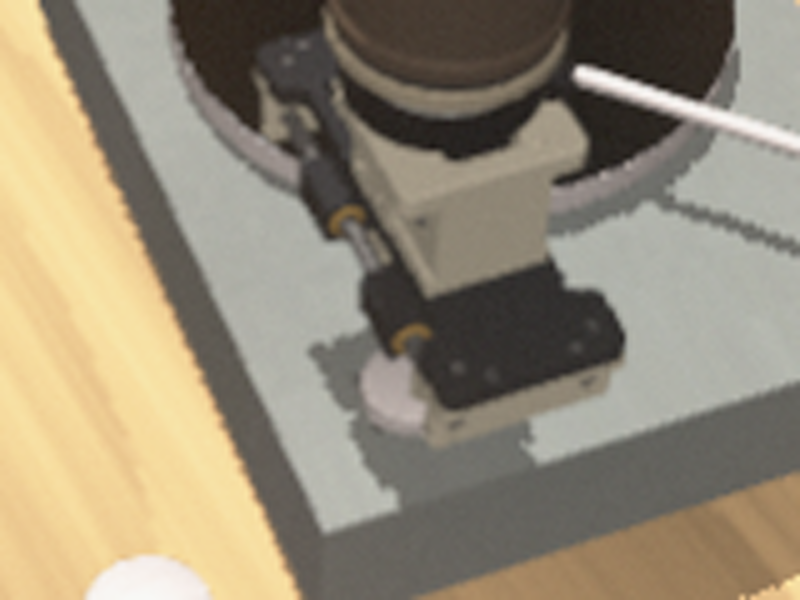

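```bash
python3 -m jog '[20,0,0,0,0, 20,0,0,0,0, 20,0,0,0,0, 20,0,0,0,0]' 10
python3 -c "from h import *; togo(.4814,-.0592,.118,81.6)"
```

```text
clock: 4.5
position: [0.4831, -0.0593, 0.1177]
ee_rot: [0.23, 3.124, -0.007]
force: [-0.7, 0.3, 0.1]
width: 0.22
t 4.5 pos [ 0.4831 -0.0593  0.1177] yaw 81.6 units [ 0.043 -0.003 -0.007] turn -0.0 F [-0.7  0.3  0.1] Mz -0.03 w 20.2 j7 1.6 z [ 0.009 -0.005 -1.   ]
```

```bash
python3 - <<'E'
from h import *
p=np.array([.24831234,.57305755,.22584]);r=R.from_rotvec([-.6377,-3.076,.0022])
for q in([0,0,0],[0,.046,.025],[0,-.046,.025],[0,.065,.025],[0,-.065,.025],[0,0,-.041],[0,0,-.08]): print(q,proj("side",p+r.apply(q)).round(1))
s=observe();r=R.from_rotvec(s["ee_rot"])
for q in([0,.01,.025],[0,-.01,.025],[0,-.03,.025],[0,-.03,0],[0,-.03,-.04]): print(q,proj("side",s["position"]+r.apply(q)).round(1))
a=cv2.imread("pics/side0.png")[30:140,80:190]; b=get_image("side")[225:305,320:400,::-1]
cv2.imwrite("pics/c5.png",np.hstack([cv2.resize(a,(400,400),interpolation=2),cv2.resize(b,(400,400),interpolation=2)]))
E
```

```text
[0, 0, 0] [[149.3 111.6]]
[0, 0.046, 0.025] [[154.5 110.3]]
[0, -0.046, 0.025] [[149.2 129.8]]
[0, 0.065, 0.025] [[155.5 106.5]]
[0, -0.065, 0.025] [[148.  134.1]]
[0, 0, -0.041] [[144.9  97.6]]
[0, 0, -0.08] [[140.6  83.6]]
[0, 0.01, 0.025] [[350.8 274.7]]
[0, -0.01, 0.025] [[354.6 281.7]]
[0, -0.03, 0.025] [[358.4 288.9]]
[0, -0.03, 0] [[359.2 281.9]]
[0, -0.03, -0.04] [[360.4 270.1]]
```

View pics/c5.png

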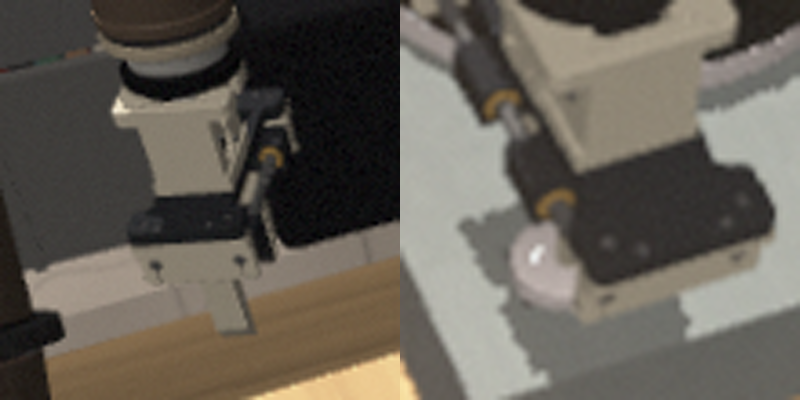

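The right-hand crop shows the fingers closed above the adaptor, which is still in place. In the left crop the fingertip, at px (145,122), matches the TCP height rather than 25 mm below it, so the real tips sit about 25 mm higher than the numbers suggest. I open and feel downwards.

```bash
python3 -m jog '[91.8,0.04,0,0,0, 91.8,0,0,0,0, 91.8,0,0,0,0, 91.8,0,0,0,0, 91.8,0,0,0,0, 91.8,0,0,0,0, 91.8,0,0,0,0, 91.8,0,0,0.1,0, 91.8,0,0,0.1,0,91.8,0,0,0.1,0,91.8,0,0,0,0]' 10
python3 -c "from h import *; togo(.4814,-.0592,.094,81.6)"
```

```text
clock: 5.47
position: [0.4816, -0.0591, 0.1046]
ee_rot: [0.23, 3.124, -0.007]
force: [-0.1, -1.0, 0.4]
width: 0.965
t 5.47 pos [ 0.4816 -0.0591  0.1046] yaw 81.6 units [ 0.006 -0.003  0.264] turn -0.0 F [-0.1 -1.   0.4] Mz 0.003 w 88.6 j7 1.61 z [ 0.009 -0.005 -1.   ]
```

```bash
python3 -m jog '[91.8,0,0,0.1,0, 91.8,0,0,0.05,0,91.8,0,0,0,0]' 10
python3 -m jog '[91.8,0,0,0.05,0, 91.8,0,0,0,0]' 10; python3 -m jog '[91.8,0,0,0.05,0, 91.8,0,0,0,0]' 10
```

```text
clock: 5.72
position: [0.4813, -0.0592, 0.0974]
ee_rot: [0.23, 3.125, -0.007]
force: [-0.3, 0.1, 0.9]
width: 1.0
clock: 5.88
position: [0.4812, -0.0592, 0.095]
ee_rot: [0.23, 3.125, -0.007]
force: [0.7, -0.4, -0.1]
width: 1.001
clock: 6.05
position: [0.4814, -0.0592, 0.0929]
ee_rot: [0.23, 3.125, -0.007]
force: [-1.1, -0.4, 0.3]
width: 0.999
```

```bash
python3 -m jog '[36,0,0,0,0,36,0,0,0,0,36,0,0,0,0,36,0,0,0,0,36,0,0,0,0,36,0,0,0,0,36,0,0,0,0,36,0,0,0,0,36,0,0,0,0]' 10
python3 -c "from h import *; togo(.4814,-.0592,.094,81.6)"
```

```text
clock: 6.8
position: [0.4817, -0.0592, 0.0933]
ee_rot: [0.23, 3.124, -0.007]
force: [-0.1, 0.1, -1.0]
width: 0.444
t 6.8 pos [ 0.4817 -0.0592  0.0933] yaw 81.6 units [ 0.007 -0.001 -0.017] turn -0.0 F [-0.1  0.1 -1. ] Mz 0.006 w 40.8 j7 1.62 z [ 0.009 -0.005 -1.   ]
```

```bash
python3 -m jog '[36,0,0,0,0,36,0,0,0,0]' 10; python3 -m jog '[36,-0.3,0,0,0,36,-0.3,0,0,0,36,-0.3,0,0,0,36,-0.3,0,0,0,36,-0.3,0,0,0,36,-0.3,0,0,0,36,-0.25,0,0,0,36,0,0,0,0,36,0,0,0,0]' 10
python3 -c "from h import *; togo(.4814,-.0592,.094,81.6)"
```

```text
clock: 6.97
position: [0.4817, -0.0592, 0.0933]
ee_rot: [0.23, 3.124, -0.007]
force: [0.5, 0.6, -0.5]
width: 0.448
clock: 7.72
position: [0.5657, -0.0715, 0.0932]
ee_rot: [0.23, 3.128, -0.006]
force: [-3.4, 0.9, 6.4]
width: 0.445
t 7.72 pos [ 0.5657 -0.0715  0.0932] yaw 81.6 units [ 2.13  -0.003 -0.031] turn 0.0 F [-3.4  0.9  6.4] Mz 0.041 w 40.9 j7 1.65 z [ 0.004 -0.004 -1.   ]
```

```bash
python3 -m jog '[60,0,0,-0.02,0,80,0,0,0,0,91.8,0,0,0,0,91.8,0,0,0,0,91.8,0,0,0,0,91.8,0,0,-0.5,0,91.8,0,0,-0.9,0,91.8,0,0,-0.9,0,91.8,0,-0.3,-0.9,0.5,91.8,0,-0.8,-0.5,1,91.8,0,-0.9,0,1,91.8,0,-0.9,0,1,91.8,0,-0.9,0,1,91.8,0,-0.9,0,1,91.8,0,0,0,1,91.8,0,0,0,1,91.8,0,0,0,0.4,91.8,0,0,0,0]' 10
python3 - <<'E'
from h import *
togo(.507,-.375,.2,34)
for n in C: cv2.imwrite(f"pics/{n}2.png",get_image(n)[:,:,::-1])
a=cv2.imread("pics/top2.png")[190:270,350:450];b=cv2.imread("pics/side2.png")
t=np.hstack([cv2.resize(a,(400,320),interpolation=2),cv2.resize(b[230:310,320:420],(400,320),interpolation=2)])
cv2.imwrite("pics/c6.png",np.vstack([t,np.hstack([cv2.resize(cv2.imread("pics/top2.png")[140:340,330:580],(350,280)),cv2.resize(b[180:430,280:680],(450,280))])]))
E
```

```text
clock: 9.22
position: [0.4844, -0.2491, 0.2504]
ee_rot: [1.522, 2.741, -0.003]
force: [-0.0, 0.6, -0.1]
width: 1.002
t 9.22 pos [ 0.4844 -0.2491  0.2504] yaw 31.9 units [-2.961 -1.187  1.278] turn -0.34 F [-0.   0.6 -0.1] Mz 0.045 w 92.0 j7 1.15 z [ 0.005 -0.005 -1.   ]
```

View pics/c6.png

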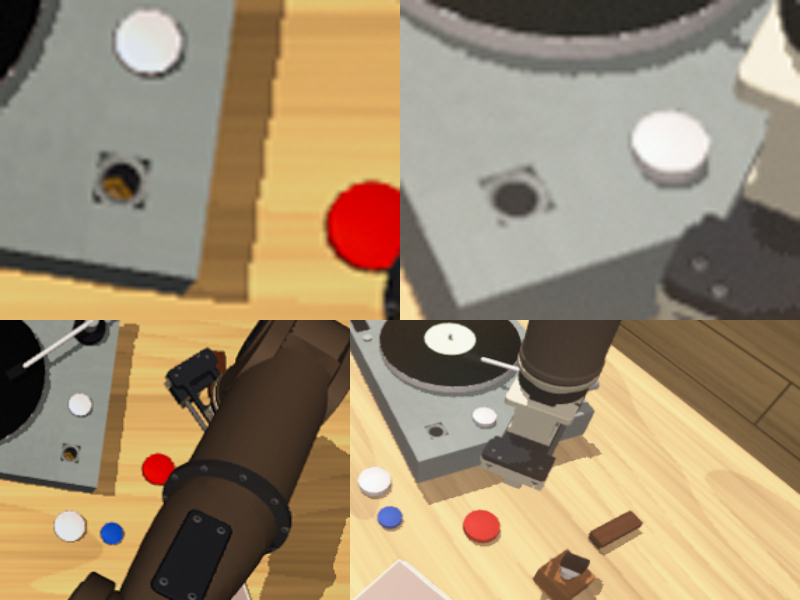

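The picture shows the adaptor lying flat, about 85 mm from the open well. The well is at about (380.7,235) in the top view and (349,279.5) in the side view. Next I compute the well, adaptor and block positions.

```bash
python3 - <<'E'
from h import *
for n,uv in(("top",(380.7,235.0)),("side",(348.8,279.5))): print("well",n,onz(n,uv,.09))
for n,(x0,x1,y0,y1) in {"top":(372,402,188,212),"side":(372,402,250,282)}.items():
    im=cv2.imread(f"pics/{n}2.png"); m=((im.min(2)>150)).astype(np.uint8);k=np.zeros_like(m);k[y0:y1,x0:x1]=m[y0:y1,x0:x1]
    c=max(cv2.findContours(k,0,2)[0],key=cv2.contourArea);e=cv2.fitEllipse(c);print("adaptor",n,e,onz(n,e[0],.102))
T=[(489.6,216.4),(512.4,214),(515.2,236.4),(492.4,238.4)];S=[(432,402.5),(454.5,384.5),(476.3,409.3),(454.5,429.3)]
for n,q in(("top",T),("side",S)): P=[onz(n,u,.05) for u in q];print("block",n,np.round(P,3)[:,:2].tolist(),np.mean(P,0))
print("flange tri",tri((503.5,221),(455.2,404)),"wing tri",tri((507.1,222.1),(458.6,399.1)))
# wing yaw over heights
E
```

```text
well top [ 0.47792715 -0.05774328  0.09      ]
well side [ 0.47542854 -0.05680914  0.09      ]
adaptor top ((386.58392333984375, 199.6663360595703), (15.320108413696289, 16.026269912719727), 148.3080596923828) [ 0.56695623 -0.07275056  0.102     ]Traceback (most recent call last):
  File "<stdin>", line 5, in <module>
cv2.error: OpenCV(4.12.0) /io/opencv/modules/imgproc/src/shapedescr.cpp:361: error: (-201:Incorrect size of input array) There should be at least 5 points to fit the ellipse in function 'fitEllipseNoDirect'
```

```bash
python3 - <<'E'
from h import *
T=[(489.6,216.4),(512.4,214),(515.2,236.4),(492.4,238.4)];S=[(432,402.5),(454.5,384.5),(476.3,409.3),(454.5,429.3)]
for n,q in(("top",T),("side",S)): P=np.array([onz(n,u,.05) for u in q]);print("block",n,np.round(P,3)[:,:2].tolist(),np.mean(P,0))
print("flange tri",tri((503.5,221),(455.2,404)),"wing tri",tri((507.1,222.1),(458.6,399.1)))
print("adaptor tri",tri((386.6,199.7),(320+67.5,230+36)))
for n,a,b in (("top",(501.3,228.5),(515.2,219.2)),("side",(451.4,392),(468.7,399.4))):
  p,q=onz(n,a,.109),onz(n,b,.109);print(n,p,q,np.linalg.norm(p-q),np.degrees(np.arctan2(*(q-p)[1::-1])))
E
```

```text
block top [[0.536, -0.346], [0.543, -0.405], [0.483, -0.408], [0.478, -0.35]] [ 0.50985842 -0.37692767  0.05      ]
block side [[0.479, -0.349], [0.538, -0.343], [0.542, -0.4], [0.483, -0.408]] [ 0.51052023 -0.37520902  0.05      ]
flange tri (array([ 0.51741685, -0.37583848,  0.05575069]), np.float64(0.0109935144536585)) wing tri (array([ 0.51107896, -0.37603738,  0.08597195]), np.float64(0.003949363367245746))
adaptor tri (array([ 0.5661948 , -0.07252117,  0.0985063 ]), np.float64(0.0033486656599448))
top [ 0.49149915 -0.35389309  0.109     ] [ 0.51518258 -0.38928537  0.109     ] 0.0425854223905972 -56.21078110485172
side [ 0.49553667 -0.36322134  0.109     ] [ 0.51309258 -0.38871982  0.109     ] 0.0309577559669031 -55.45227127861798
```

```bash
python3 -m jog '[91.8,-0.75,-0.28,0.3,0,91.8,-0.75,-0.28,0.6,0,91.8,-0.75,-0.28,0.6,0,80,-0.7,-0.28,0.6,0,60,0,0,0.5,-0.35,50,0,0,0,0,45,0,0,0,0,45,0,0,0,0]' 10
python3 -c "from h import *; togo(.509,-.375,.083,34.2)"
```

```text
clock: 9.98
position: [0.5173, -0.3718, 0.1426]
ee_rot: [1.425, 2.791, 0.006]
force: [-0.2, 1.1, -0.1]
width: 0.687
t 9.98 pos [ 0.5173 -0.3718  0.1426] yaw 35.9 units [ 0.065 -0.224  1.489] turn 0.29 F [-0.2  1.1 -0.1] Mz -0.011 w 63.1 j7 1.48 z [ 0.008 -0.    -1.   ]
```

```bash
python3 -m jog '[45,0.06,-0.22,0.3,0.28,45,0,0,0,0,45,0,0,0,0]' 10
python3 -c "from h import *; togo(.509,-.375,.083,34.2)
a,b=get_image('top')[190:260,470:540,::-1],get_image('side')[350:440,415:505,::-1]
cv2.imwrite('pics/c7.png',np.hstack([cv2.resize(a,(380,380),interpolation=2),cv2.resize(b,(380,380),interpolation=2)]))"
```

```text
clock: 10.23
position: [0.5118, -0.3727, 0.1349]
ee_rot: [1.458, 2.768, 0.009]
force: [1.6, -0.7, 1.4]
width: 0.502
t 10.23 pos [ 0.5118 -0.3727  0.1349] yaw 34.5 units [ 0.004 -0.104  1.296] turn 0.04 F [ 1.6 -0.7  1.4] Mz 0.017 w 46.1 j7 1.48 z [ 0.014 -0.001 -1.   ]
```

View pics/c7.png

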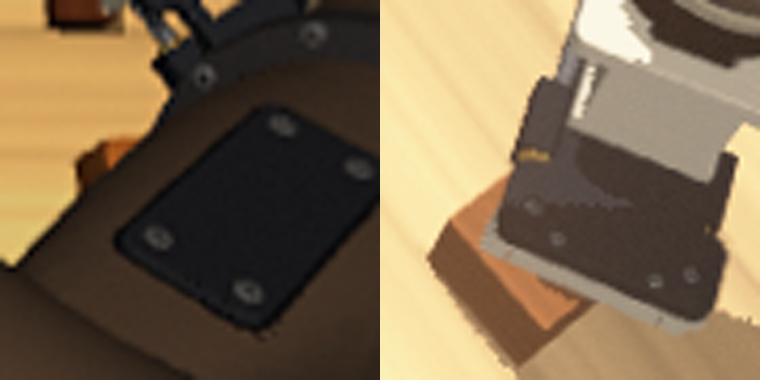

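The gripper hides the wing in both views, so I descend with feel, the jaws being 46 mm open against a 12 mm wing.

```bash
python3 -m jog '[45,0,-0.1,0.25,0.04,45,0,0,0.25,0,45,0,0,0.25,0,45,0,0,0.2,0,45,0,0,0,0]' 10
python3 -c "from h import *; togo(.509,-.375,.083,34.2)"
```

```text
clock: 10.75
position: [0.5109, -0.3744, 0.0953]
ee_rot: [1.458, 2.765, 0.01]
force: [-1.4, 0.0, -0.0]
width: 0.49
t 10.75 pos [ 0.5109 -0.3744  0.0953] yaw 34.4 units [ 0.019 -0.052  0.306] turn 0.03 F [-1.4  0.  -0. ] Mz -0.016 w 45.0 j7 1.51 z [ 0.018 -0.002 -1.   ]
```

```bash
python3 -m jog '[45,0,-0.01,0.15,0,45,0,0,0.1,0,30,0,0,0,0,10,0,0,0,0,8,0,0,0,0,8,0,0,0,0,8,0,0,0,0,8,0,0,0,0]' 10
python3 -c "from h import *; togo(.509,-.375,.083,34.2)"
```

```text
clock: 11.42
position: [0.5105, -0.3749, 0.0834]
ee_rot: [1.459, 2.766, 0.01]
force: [0.3, 0.1, -1.4]
width: 0.133
t 11.42 pos [ 0.5105 -0.3749  0.0834] yaw 34.4 units [ 0.02  -0.033  0.009] turn 0.03 F [ 0.3  0.1 -1.4] Mz -0.01 w 12.2 j7 1.51 z [ 0.016 -0.001 -1.   ]
```

```bash
python3 -m jog '[8,0,0,0,0,8,0,0,0,0,8,0,0,-0.2,0,8,0,0,-0.4,0,8,0,0,-0.5,0,8,0,0,-0.5,0,8,0,0,-0.5,0,8,0,0,-0.5,0,8,0,0,-0.5,0,8,0,0,-0.3,0,8,0,0,0,0,8,0,0,0,0]' 30
python3 -c "from h import *; togo(.4757,-.0562,.2,34.2)"
```

```text
clock: 12.42
position: [0.5083, -0.3759, 0.2304]
ee_rot: [1.458, 2.761, 0.007]
force: [-0.7, -0.2, -2.4]
width: 0.126
t 12.42 pos [ 0.5083 -0.3759  0.2304] yaw 34.3 units [7.071 3.823 0.702] turn 0.02 F [-0.7 -0.2 -2.4] Mz 0.012 w 11.6 j7 1.43 z [ 0.019 -0.005 -1.   ]
```

```bash
python3 -m jog '[8,0.3,0.16,0,0,8,0.7,0.38,0,0,8,0.75,0.4,0,0,8,0.75,0.4,0,0,8,0.75,0.4,0,0,8,0.75,0.4,0,0,8,0.75,0.4,0,0,8,0.75,0.4,0,0,8,0.75,0.4,0,0,8,0.4,0.25,0,0,8,0,0,0,0]' 30
python3 -c "from h import *; togo(.4757,-.0562,.2,34.2)"
```

```text
clock: 13.33
position: [0.4643, -0.0551, 0.2161]
ee_rot: [1.464, 2.777, -0.005]
force: [0.6, 0.3, -1.4]
width: 0.132
t 13.33 pos [ 0.4643 -0.0551  0.2161] yaw 34.4 units [-0.182  0.222  0.401] turn 0.03 F [ 0.6  0.3 -1.4] Mz 0.028 w 12.1 j7 0.74 z [ 0.    -0.004 -1.   ]
```

```bash
python3 -m jog '[8,0,0,0,-0.5,8,0,0,0,-1,8,0,0,0,-1,8,0,0,0,-1,8,0,0,0,-1,8,0,0,0,-1,8,0,0,0,-1,8,0,0,0,-1,8,0,0,0,-1,8,0,0,0,-1,8,0,0,0,-1,8,0,0,0,-1,8,0,0,0,-1,8,0,0,0,-1,8,0,0,0,-1,8,0,0,0,-0.5,8,0,0,0,0]' 30
python3 -c "from h import *; togo(.4757,-.0562,.2,34.2)"
```

```text
clock: 14.75
position: [0.4468, -0.053, 0.2012]
ee_rot: [1.048, -2.932, -0.007]
force: [0.1, 0.8, -1.1]
width: 0.131
t 14.75 pos [ 0.4468 -0.053   0.2012] yaw 129.3 units [-0.509 -0.52   0.01 ] turn -14.15 F [ 0.1  0.8 -1.1] Mz -0.015 w 12.0 j7 2.33 z [-0.028 -0.005 -1.   ]
```

```bash
python3 -c "from h import *; togo(.4775,-.056,.2,34.2)"
python3 -m jog '[8,-0.27,-0.27,0,0,8,-0.26,-0.26,0,0,8,0,0,0,0,8,0,0,0,0]' 30
python3 - <<'E'
from h import *
togo(.4775,-.056,.2)
s=observe();r=R.from_rotvec(s["ee_rot"]);f=s["position"]+r.apply([0,0,.078])
print("foot est",f,proj("side",f),proj("top",f),"well",proj("side",[.477,-.0573,.09]))
im=get_image("side");cv2.imwrite("pics/s8.png",im[:,:,::-1]);t=get_image("top");cv2.imwrite("pics/t8.png",t[:,:,::-1])
cv2.imwrite("pics/c8.png",np.hstack([cv2.resize(im[200:310,290:400,::-1],(400,400),interpolation=2),cv2.resize(t[190:270,340:420,::-1],(400,400),interpolation=2)]))
E
```

```text
t 14.75 pos [ 0.4468 -0.053   0.2012] yaw 129.3 units [-0.547 -0.545  0.008] turn -14.15 F [ 0.1  0.8 -1.1] Mz -0.015 w 12.0 j7 2.33 z [-0.028 -0.005 -1.   ]
clock: 15.08
position: [0.474, -0.0567, 0.1979]
ee_rot: [1.034, -2.931, -0.009]
force: [-0.6, 0.2, -1.1]
width: 0.128
t 15.08 pos [ 0.474  -0.0567  0.1979] yaw 128.8 units [-0.078 -0.039 -0.056] turn 0.0 F [-0.6  0.2 -1.1] Mz 0.011 w 11.7 j7 2.34 z [-0.033 -0.005 -0.999]
foot est [ 0.47138852 -0.0571667   0.11990994] [[348.03261815 271.91263646]] [[381.70524726 235.26594506]] well [[349.54356423 279.37234215]]
```

View pics/c8.png

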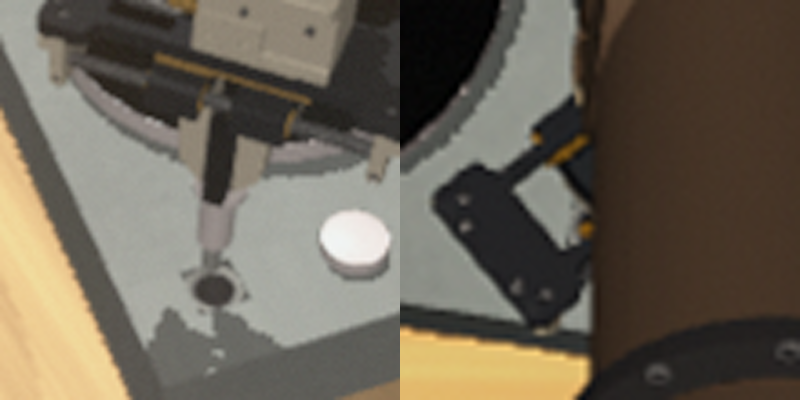

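The side crop shows the screw upright in the jaws. Its foot is at px (348,273.7), just above the well mouth at (348.6,279.8), and the adaptor lies clear. I shift about 4 mm in +x and lower with force checks.

```bash
python3 -c "from h import *; togo(.4783,-.0557,.17)"
python3 -m jog '[8,-0.09,-0.055,0.2,0,8,0,0,0.2,0,8,0,0,0.2,0,8,0,0,0,0]' 30
python3 -c "from h import *; togo(.4783,-.0557,.17)"
```

```text
t 15.18 pos [ 0.4738 -0.0566  0.198 ] yaw 128.9 units [-0.122 -0.066  0.697] turn 0.0 F [-0.5  0.  -0.8] Mz -0.022 w 11.8 j7 2.34 z [-0.033 -0.005 -0.999]
clock: 15.52
position: [0.4757, -0.0558, 0.1714]
ee_rot: [1.033, -2.931, -0.01]
force: [-0.8, 0.8, -1.5]
width: 0.132
t 15.52 pos [ 0.4757 -0.0558  0.1714] yaw 128.8 units [-0.053 -0.041  0.034] turn 0.0 F [-0.8  0.8 -1.5] Mz -0.021 w 12.1 j7 2.35 z [-0.034 -0.005 -0.999]
```

```bash
python3 -m jog '[8,-0.06,-0.05,0,0,8,0,0,0,0]' 30
python3 -m jog '[8,0,-0.01,0.15,0,8,-0.01,-0.01,0.15,0,8,0,0,0,0]' 30
python3 -c "from h import *; togo(.4783,-.0557,.14)"
```

```text
clock: 15.68
position: [0.478, -0.0558, 0.1703]
ee_rot: [1.033, -2.93, -0.011]
force: [0.0, 0.3, -0.9]
width: 0.129
clock: 15.93
position: [0.4817, -0.0553, 0.1597]
ee_rot: [1.036, -2.936, -0.01]
force: [-0.7, 0.8, -2.3]
width: 0.125
t 15.93 pos [ 0.4817 -0.0553  0.1597] yaw 128.8 units [0.061 0.039 0.495] turn 0.0 F [-0.7  0.8 -2.3] Mz -0.075 w 11.4 j7 2.36 z [-0.029 -0.003 -1.   ]
```

```bash
python3 -m jog '[8,0,0,0.1,0,8,0,0,0.1,0,8,0,0,0,0]' 30
python3 -c "from h import *; togo(.4783,-.0557,.14)"
```

```text
clock: 16.18
position: [0.4816, -0.0554, 0.1508]
ee_rot: [1.036, -2.936, -0.01]
force: [0.9, 1.5, -0.7]
width: 0.127
t 16.18 pos [ 0.4816 -0.0554  0.1508] yaw 128.9 units [0.063 0.042 0.272] turn 0.0 F [ 0.9  1.5 -0.7] Mz -0.011 w 11.7 j7 2.37 z [-0.028 -0.003 -1.   ]
```

```bash
python3 -m jog '[8,0,0,0.1,0,8,0,0,0.1,0,8,0,0,0.1,0,8,0,0,0,0]' 30
python3 -c "from h import *; togo(.4783,-.0557,.122)"
```

```text
clock: 16.52
position: [0.481, -0.0549, 0.1374]
ee_rot: [1.036, -2.936, -0.011]
force: [0.6, 0.6, -1.9]
width: 0.124
t 16.52 pos [ 0.481  -0.0549  0.1374] yaw 128.9 units [0.056 0.022 0.387] turn 0.0 F [ 0.6  0.6 -1.9] Mz -0.006 w 11.4 j7 2.38 z [-0.029 -0.003 -1.   ]
```

```bash
python3 -m jog '[8,0,0,0.1,0,8,0,0,0.1,0,8,0,0,0.07,0,8,0,0,0,0]' 30
python3 -c "from h import *; togo(.4783,-.0557,.122)"
```

```text
clock: 16.85
position: [0.4807, -0.0548, 0.1251]
ee_rot: [1.036, -2.936, -0.011]
force: [0.2, 0.7, -1.3]
width: 0.13
t 16.85 pos [ 0.4807 -0.0548  0.1251] yaw 128.9 units [0.059 0.02  0.08 ] turn 0.0 F [ 0.2  0.7 -1.3] Mz 0.02 w 11.9 j7 2.38 z [-0.029 -0.003 -1.   ]
```

```bash
python3 -m jog '[16,0,0,0,0,16,0,0,0,0,16,0,0,0.1,0,16,0,0,0.1,0,16,0,0,0,0]' 10
python3 - <<'E'
from h import *
togo(.4783,-.0557,.117)
im=get_image("side")[:,:,::-1];cv2.imwrite("pics/s9.png",im)
cv2.imwrite("pics/c9.png",cv2.resize(im[200:310,290:400],(600,600),interpolation=2))
E
```

```text
clock: 17.27
position: [0.4805, -0.056, 0.1167]
ee_rot: [1.035, -2.936, -0.009]
force: [-0.2, -0.4, 0.6]
width: 0.173
t 17.27 pos [ 0.4805 -0.056   0.1167] yaw 128.8 units [ 0.038  0.039 -0.007] turn 0.0 F [-0.2 -0.4  0.6] Mz 0.008 w 15.9 j7 2.39 z [-0.029 -0.004 -1.   ]
```

View pics/c9.png

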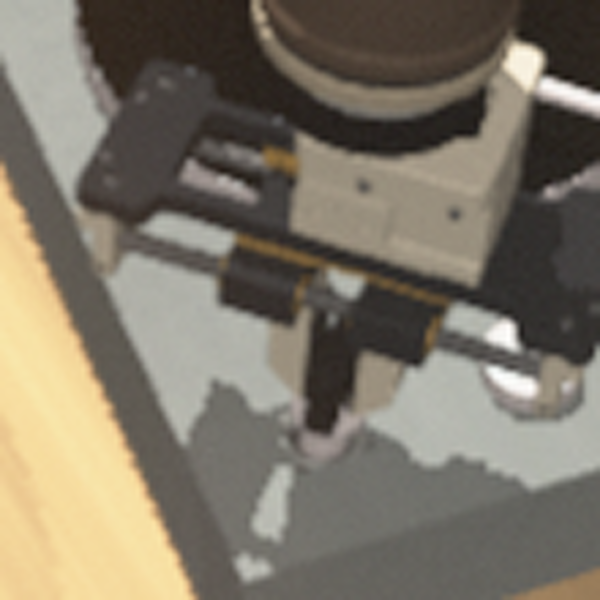

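The screw stands in the well between the loosely open jaws: flange at crop (325,445), adaptor clear on the right. I now turn clockwise in short chunks, watching drift and torque.

```bash
python3 -m jog '[16,0,0,0,0.8,16,0,0,0,0.8,16,0,0,0,0.8,16,0,0,0,0]' 10
python3 -c "from h import *; togo(.4795,-.0555,.117)"
```

```text
clock: 17.65
position: [0.4803, -0.0564, 0.1168]
ee_rot: [0.642, -3.045, -0.004]
force: [0.4, 0.5, 0.3]
width: 0.173
t 17.65 pos [ 0.4803 -0.0564  0.1168] yaw 113.8 units [ 0.01   0.029 -0.004] turn 0.0 F [0.4 0.5 0.3] Mz 0.016 w 15.9 j7 2.16 z [-0.029 -0.004 -1.   ]
```

```bash
cat > chk.py <<'E'
from h import *
import sys
togo(.4795,-.0555,.117); s=observe()
sys.exit(int(abs(s["ft_torque"][2])>.12 or np.linalg.norm(s["force"])>6))
E
python3 -m jog '[16,0,0,0,0.8,16,0,0,0,0.8,16,0,0,0,0]' 12 >/dev/null; python3 chk.py &&
python3 -m jog '[16,0,0,0,0.8,16,0,0,0,0.8,16,0,0,0,0]' 12 >/dev/null && python3 chk.py &&
python3 -m jog '[16,0,0,0,0.8,16,0,0,0,0.8,16,0,0,0,0]' 12 >/dev/null && python3 chk.py &&
python3 -m jog '[16,0,0,0,0.8,16,0,0,0,0.8,16,0,0,0,0]' 12 >/dev/null && python3 chk.py &&
python3 -m jog '[16,0,0,0,0.8,16,0,0,0,0.8,16,0,0,0,0]' 12 >/dev/null && python3 chk.py
python3 - <<'E'
from h import *
cv2.imwrite("pics/s10.png",get_image("side")[:,:,::-1])
for n in("s9","s10"):
    im=cv2.imread(f"pics/{n}.png")[255:290,335:362]; print(n); print("\n".join(" ".join(f"{v:3d}" for v in r[::2]) for r in cv2.cvtColor(im,6)[::2]))
E
```

```text
t 17.9 pos [ 0.4804 -0.0565  0.117 ] yaw 104.3 units [ 0.015  0.03  -0.001] turn 0.0 F [ 0.5 -0.4 -0.1] Mz 0.036 w 16.0 j7 2.02 z [-0.029 -0.004 -1.   ]
t 18.15 pos [ 0.4804 -0.0566  0.1171] yaw 95.1 units [0.019 0.028 0.002] turn 0.0 F [ 0.2  0.3 -0.1] Mz 0.036 w 16.0 j7 1.88 z [-0.029 -0.004 -1.   ]
t 18.4 pos [ 0.4804 -0.0567  0.1171] yaw 86.3 units [0.024 0.028 0.004] turn 0.0 F [ 0.2  1.1 -0.3] Mz 0.027 w 16.2 j7 1.75 z [-0.029 -0.005 -1.   ]
t 18.65 pos [ 0.4803 -0.0569  0.1172] yaw 77.5 units [0.027 0.029 0.005] turn 0.0 F [-0.3 -0.   0.9] Mz 0.034 w 16.1 j7 1.62 z [-0.029 -0.005 -1.   ]
t 18.9 pos [ 0.4803 -0.0571  0.1173] yaw 68.9 units [0.031 0.03  0.007] turn 0.0 F [ 1.2 -0.1  0.1] Mz -0.028 w 15.9 j7 1.49 z [-0.029 -0.005 -1.   ]
s9
 50  50  50  46  59  80  78  86  90  83  59  49  47  49
123  56  51  47  55 130  82  53  91  67  52  53  46  48
177 179 136 102  80 146  60  56  79  57  46  48  54  52
178 178 159 145 145 146  52  40  42  46  50  47  49  49
178 177 153 146 145 142  45  41  42  42  48  45  48  47
176 177 150 146 146 128  44  42  41  42  66 132 116  76
176 178 1
[... 974 characters left out ...]
  58  54  50  53  52  50  47
177 179 130  99  47  69  70  64  59  52  49  50  51  49
177 176 174 117  45  66  70  66  58  50  51  51  54  50
177 176 176 131  49  65  72  74  72  55  50  49  51  52
178 178 177 131  46  62  71  55  52  54  59  71  52  49
178 180 158 119  46  85  68  57  54  55  58  62  51  52
183 181 181 163 113 109  52  53  51  51  51  53  51  51
183 180 182 170 113 131 104  77  86 106 112 116 121 128
182 181 182 179 136 139 144 128 128 142 140 143 142 141
183 182 182 181 160 147 131  98 126 142 143 142 143 140
183 184 184 181 133 147 143 133 142 142 141 136 135 130
182 184 183 181 135 123 121 117 116 112 114 114 114 114
184 184 186 186 168 113 113 111 112 112 113 116 113 113
```

```bash
python3 -m jog '[16,0.02,0.02,0,0.8,16,0,0,0,0.8,16,0,0,0,0]' 12 >/dev/null; python3 chk.py &&
python3 -m jog '[16,0.02,0.02,0,0.8,16,0,0,0,0.8,16,0,0,0,0]' 12 >/dev/null && python3 chk.py &&
python3 -m jog '[16,0.01,0,0,0.8,16,0,0,0,0.8,16,0,0,0,0]' 12 >/dev/null && python3 chk.py &&
python3 -m jog '[16,0,0,0,0.8,16,0,0,0,0.8,16,0,0,0,0]' 12 >/dev/null && python3 chk.py &&
python3 -m jog '[16,0,0,0,0.8,16,0,0,0,0.8,16,0,0,0,0]' 12 >/dev/null && python3 chk.py &&
python3 -m jog '[16,0,0,0,0.8,16,0,0,0,0.8,16,0,0,0,0]' 12 >/dev/null && python3 chk.py
```

```text
t 19.2 pos [ 0.4799 -0.0563  0.1174] yaw 60.5 units [0.017 0.012 0.01 ] turn 0.0 F [0.  0.1 0.6] Mz 0.031 w 15.9 j7 1.37 z [-0.029 -0.006 -1.   ]
t 19.45 pos [ 0.4795 -0.0553  0.1174] yaw 51.8 units [-0.002 -0.004  0.011] turn 0.0 F [-0.1 -0.8 -0.7] Mz -0.033 w 16.0 j7 1.24 z [-0.029 -0.006 -1.   ]
t 19.7 pos [ 0.4792 -0.0553  0.1175] yaw 43.3 units [-0.008  0.003  0.012] turn 0.0 F [ 0.4 -0.4 -0.2] Mz 0.021 w 15.9 j7 1.12 z [-0.029 -0.006 -1.   ]
t 19.95 pos [ 0.4792 -0.0556  0.1175] yaw 34.8 units [-0.003  0.008  0.013] turn 0.0 F [ 0.1 -0.6 -0.9] Mz 0.013 w 16.0 j7 1.0 z [-0.029 -0.006 -1.   ]
t 20.2 pos [ 0.4791 -0.0558  0.1175] yaw 26.4 units [0.003 0.012 0.013] turn 0.0 F [ 0.4 -0.1 -0.3] Mz -0.046 w 16.0 j7 0.88 z [-0.029 -0.007 -1.   ]
t 20.45 pos [ 0.4791 -0.0561  0.1175] yaw 18.0 units [0.01  0.015 0.013] turn 0.0 F [0.  1.1 0.6] Mz 0.032 w 16.0 j7 0.76 z [-0.03  -0.007 -1.   ]
```

```bash
cat > fl.py <<'E'
from h import *
a=np.linspace(0,6.28,60)
for z in(.105,.096,.091): q=proj("side",np.c_[.477+.015*np.cos(a),-.057+.015*np.sin(a),0*a+z]);print(z,"bottom",q[q[:,1].argmax()].round(1))
ims={n:cv2.imread(f"pics/{n}.png") for n in("s9","s10")}; ims["now"]=get_image("side")[:,:,::-1]
for n,im in ims.items(): print(n,[cv2.cvtColor(im,6)[270:296,c].tolist() for c in(346,350)])
E
python3 -m jog '[16,0.01,0.02,0,0.8,16,0,0,0,0.8,16,0,0,0,0]' 12 >/dev/null; python3 chk.py &&
python3 -m jog '[16,0,0,0,0.8,16,0,0,0,0.8,16,0,0,0,0]' 12 >/dev/null && python3 chk.py &&
python3 -m jog '[16,0,0,0,0.8,16,0,0,0,0.8,16,0,0,0,0]' 12 >/dev/null && python3 chk.py; python3 fl.py
```

```text
t 20.7 pos [ 0.4796 -0.0557  0.1175] yaw 9.6 units [ 0.004 -0.002  0.013] turn 0.0 F [0.1 0.5 0.4] Mz 0.012 w 15.9 j7 0.64 z [-0.03  -0.007 -1.   ]
t 20.95 pos [ 0.4795 -0.0559  0.1175] yaw 1.2 units [0.011 0.001 0.013] turn 0.0 F [-0.4  0.4 -0.1] Mz 0.053 w 15.6 j7 0.53 z [-0.03  -0.007 -1.   ]
t 21.2 pos [ 0.4793 -0.0563  0.1175] yaw -7.2 units [0.019 0.003 0.012] turn 0.0 F [-1.2  0.4 -0.2] Mz 0.03 w 15.9 j7 0.41 z [-0.031 -0.008 -0.999]
0.105 bottom [349.8 280.8]
0.096 bottom [349.6 283.3]
0.091 bottom [349.5 284.7]
s9 [[50, 50, 50, 80, 84, 65, 54, 50, 74, 122, 144, 144, 142, 119, 130, 121, 103, 113, 113, 111, 111, 115, 113, 113, 114, 114], [45, 44, 40, 40, 43, 42, 39, 43, 52, 85, 132, 150, 148, 131, 116, 110, 112, 112, 111, 112, 112, 114, 113, 112, 114, 113]]
s10 [[72, 72, 76, 71, 63, 57, 53, 72, 93, 123, 140, 141, 141, 143, 146, 144, 138, 123, 114, 113, 112, 115, 114, 114, 112, 135], [69, 80, 70, 53, 50, 56, 54, 54, 51, 76, 124, 123, 92, 110, 135, 140, 127, 117, 113, 113, 112, 113, 112, 113, 112, 113]]
now [[138, 139, 138, 140, 138, 173, 217, 203, 167, 167, 163, 155, 146, 124, 130, 125, 107, 112, 115, 116, 117, 115, 113, 116, 114, 116], [48, 45, 45, 43, 45, 44, 44, 45, 54, 96, 134, 156, 159, 137, 115, 113, 114, 114, 112, 115, 112, 113, 113, 112, 114, 113]]
```

```bash
cat > cz.py <<'E'
from h import *
import sys
s=observe();print(np.round(s["position"],4),np.round(s["force"],1),round(s["ft_torque"][2],3));sys.exit(int(s["force"][2]>3))
E
python3 -m jog '[16,0,0,0.06,0,16,0,0,0,0]' 12 >/dev/null; python3 cz.py &&
python3 -m jog '[16,0,0,0.06,0,16,0,0,0,0]' 12 >/dev/null && python3 cz.py &&
python3 -m jog '[16,0,0,0.06,0,16,0,0,0,0]' 12 >/dev/null && python3 cz.py &&
python3 -m jog '[16,0,0,0.06,0,16,0,0,0,0]' 12 >/dev/null && python3 cz.py &&
python3 -m jog '[16,0,0,0.05,0,16,0,0,0,0]' 12 >/dev/null && python3 cz.py &&
python3 -m jog '[16,0,0,0.05,0,16,0,0,0,0]' 12 >/dev/null && python3 cz.py &&
python3 -m jog '[16,0,0,0.05,0,16,0,0,0,0]' 12 >/dev/null && python3 cz.py
```

```text
[ 0.4791 -0.0564  0.115 ] [-0.4 -0.3  0.3] -0.023
[ 0.479  -0.0565  0.1123] [ 0.1  0.2 -0.8] 0.01
[ 0.4789 -0.0565  0.1096] [0.1 0.8 0.2] 0.006
[ 0.4787 -0.0566  0.1069] [-1.3  0.5 -0.3] -0.048
[ 0.4787 -0.0566  0.1047] [-0.   0.1 -0.3] -0.022
[ 0.4786 -0.0566  0.1024] [-0.   0.8  0.5] 0.016
[ 0.4785 -0.0567  0.1002] [-0.2  0.9 -0.1] -0.002
```

```bash
python3 -m jog '[16,0,0,0.03,0,16,0,0,0,0]' 12 >/dev/null; python3 cz.py &&
python3 -m jog '[16,0,0,0.03,0,16,0,0,0,0]' 12 >/dev/null && python3 cz.py &&
python3 -m jog '[16,0,0,0.03,0,16,0,0,0,0]' 12 >/dev/null && python3 cz.py &&
python3 -m jog '[16,0,0,0.03,0,16,0,0,0,0]' 12 >/dev/null && python3 cz.py; python3 chk.py
```

```text
[ 0.4787 -0.0567  0.0989] [-0.8 -0.5  0.1] 0.027
[ 0.4788 -0.0568  0.0977] [0.5 0.6 0.5] -0.015
[ 0.4792 -0.0565  0.0971] [-2.   0.9  6.4] -0.038
t 22.92 pos [ 0.4792 -0.0565  0.0971] yaw -5.7 units [ 0.02  -0.01  -0.498] turn 0.0 F [-2.   0.9  6.4] Mz -0.038 w 16.2 j7 0.47 z [-0.03  -0.007 -1.   ]
```

The flange was felt at TCP z 0.097, so the screw has dropped in and gone nearly or fully down. I back off 3 mm and turn on towards the hard stop.

```bash
sed -i 's/>.12 /> .15 /' chk.py; python3 -m jog '[16,0.02,-0.01,-0.08,0,16,0,0,0,0]' 12 >/dev/null; python3 chk.py &&
python3 -m jog '[16,0,0,0,0.8,16,0,0,0,0]' 12 >/dev/null && python3 chk.py &&
python3 -m jog '[16,0,0,0,0.8,16,0,0,0,0]' 12 >/dev/null && python3 chk.py &&
python3 -m jog '[16,0,0,0,0.8,16,0,0,0,0]' 12 >/dev/null && python3 chk.py &&
python3 -m jog '[16,0,0,0,0.8,16,0,0,0,0]' 12 >/dev/null && python3 chk.py &&
python3 -m jog '[16,0,0,0,0.8,16,0,0,0,0]' 12 >/dev/null && python3 chk.py &&
python3 -m jog '[16,0,0,0,0.8,16,0,0,0,0]' 12 >/dev/null && python3 chk.py
```

```text
t 23.08 pos [ 0.479  -0.0556  0.1005] yaw -5.7 units [-0.001  0.001 -0.412] turn 0.0 F [ 0.8 -0.2  0. ] Mz -0.027 w 16.1 j7 0.46 z [-0.03  -0.006 -1.   ]
t 23.25 pos [ 0.479  -0.0555  0.1007] yaw -10.6 units [-0.002  0.001 -0.409] turn 0.0 F [-0.  -0.4 -0.1] Mz -0.022 w 15.7 j7 0.39 z [-0.029 -0.006 -1.   ]
t 23.42 pos [ 0.4789 -0.0555  0.1006] yaw -15.4 units [-0.001  0.004 -0.41 ] turn 0.0 F [-0.8  0.1 -0. ] Mz 0.012 w 16.0 j7 0.33 z [-0.03  -0.007 -1.   ]
t 23.58 pos [ 0.4787 -0.0556  0.1005] yaw -19.9 units [ 0.003  0.006 -0.413] turn 0.0 F [-0.4 -0.   0.1] Mz -0.041 w 15.9 j7 0.27 z [-0.03  -0.007 -1.   ]
t 23.75 pos [ 0.4786 -0.0558  0.1004] yaw -24.2 units [ 0.009  0.008 -0.414] turn 0.0 F [-0.1 -0.5  0.3] Mz -0.047 w 16.3 j7 0.21 z [-0.03  -0.008 -1.   ]
t 23.92 pos [ 0.4784 -0.056   0.1004] yaw -28.5 units [ 0.014  0.009 -0.416] turn 0.0 F [0.6 0.7 0.2] Mz 0.012 w 16.5 j7 0.16 z [-0.03  -0.008 -1.   ]
t 24.08 pos [ 0.4783 -0.0562  0.1004] yaw -32.6 units [ 0.022  0.007 -0.417] turn 0.0 F [0.7 0.6 1. ] Mz 0.001 w 15.9 j7 0.1 z [-0.031 -0.009 -0.999]
```

```bash
python3 -m jog '[9,0.02,0,0,0,9,0,0,0,0,9,0,0,0,0]' 5 >/dev/null; python3 chk.py &&
python3 -m jog '[9,0,0,0,0.5,9,0,0,0,0]' 5 >/dev/null && python3 chk.py &&
python3 -m jog '[9,0,0,0,0.5,9,0,0,0,0]' 5 >/dev/null && python3 chk.py &&
python3 -m jog '[9,0,0,0,0.5,9,0,0,0,0]' 5 >/dev/null && python3 chk.py &&
python3 -m jog '[9,0,0,0,0.5,9,0,0,0,0]' 5 >/dev/null && python3 chk.py &&
python3 -m jog '[9,0,0,0,0.5,9,0,0,0,0]' 5 >/dev/null && python3 chk.py; python3 fl.py | tail -1
```

```text
t 24.33 pos [ 0.4788 -0.0557  0.1005] yaw -31.7 units [ 0.005  0.004 -0.412] turn 0.0 F [-0.3 -0.7 -0. ] Mz 0.023 w 12.3 j7 0.11 z [-0.031 -0.009 -0.999]
t 24.5 pos [ 0.4786 -0.0556  0.1005] yaw -34.5 units [ 0.005  0.009 -0.412] turn 0.0 F [ 0.6  0.2 -0.5] Mz -0.015 w 12.0 j7 0.08 z [-0.031 -0.008 -0.999]
t 24.67 pos [ 0.4783 -0.0556  0.1004] yaw -37.2 units [ 0.01   0.014 -0.416] turn 0.0 F [-0.1 -0.1 -2.9] Mz -0.001 w 12.5 j7 0.04 z [-0.031 -0.008 -0.999]
t 24.83 pos [ 0.4781 -0.0557  0.1003] yaw -39.9 units [ 0.017  0.016 -0.419] turn 0.0 F [-0.6  0.3 -1.3] Mz -0.016 w 12.0 j7 0.01 z [-0.032 -0.009 -0.999]
t 25.0 pos [ 0.4778 -0.0559  0.1001] yaw -42.5 units [ 0.023  0.017 -0.422] turn 0.0 F [ 0.3  0.4 -1.6] Mz 0.05 w 12.0 j7 -0.03 z [-0.032 -0.009 -0.999]
t 25.17 pos [ 0.4777 -0.056   0.1001] yaw -45.1 units [ 0.028  0.016 -0.424] turn 0.0 F [ 0.9 -0.  -1.1] Mz 0.021 w 11.9 j7 -0.06 z [-0.032 -0.009 -0.999]
now [[80, 71, 62, 59, 51, 46, 45, 47, 48, 53, 52, 48, 58, 93, 133, 126, 112, 119, 118, 118, 119, 118, 118, 118, 118, 117], [45, 45, 47, 47, 48, 46, 47, 49, 45, 45, 43, 52, 61, 107, 124, 116, 115, 116, 117, 117, 117, 118, 118, 118, 117, 119]]
```

```bash
python3 -m jog '[15,0.03,0.02,0,0,15,0,0,0,0.8,15,0,0,0,0]' 10 >/dev/null; python3 chk.py &&
python3 -m jog '[15,0,0,0,0.8,15,0,0,0,0]' 10 >/dev/null && python3 chk.py &&
python3 -m jog '[15,0.01,0,0,0.8,15,0,0,0,0]' 10 >/dev/null && python3 chk.py &&
python3 -m jog '[15,0.01,0,0,0.8,15,0,0,0,0]' 10 >/dev/null && python3 chk.py &&
python3 -m jog '[15,0.01,0.01,0,0.8,15,0,0,0,0]' 10 >/dev/null && python3 chk.py &&
python3 -m jog '[15,0.01,0.01,0,0.8,15,0,0,0,0]' 10 >/dev/null && python3 chk.py &&
python3 -m jog '[15,0.01,0.01,0,0.8,15,0,0,0,0]' 10 >/dev/null && python3 chk.py &&
python3 -m jog '[15,0.01,0.01,0,0.8,15,0,0,0,0]' 10 >/dev/null && python3 chk.py
```

```text
t 25.47 pos [ 0.4795 -0.0559  0.1004] yaw -49.3 units [-0.005 -0.013 -0.416] turn 0.0 F [ 0.7  0.3 -0.3] Mz -0.038 w 14.7 j7 -0.12 z [-0.032 -0.009 -0.999]
t 25.63 pos [ 0.4798 -0.0561  0.1006] yaw -53.8 units [-0.01  -0.021 -0.411] turn 0.0 F [-0.9  0.1 -0.5] Mz -0.012 w 15.1 j7 -0.18 z [-0.031 -0.009 -0.999]
t 25.8 pos [ 0.4803 -0.0562  0.1007] yaw -58.2 units [-0.021 -0.029 -0.407] turn 0.0 F [-0.5 -0.3  0. ] Mz 0.021 w 15.3 j7 -0.24 z [-0.031 -0.01  -0.999]
t 25.97 pos [ 0.4807 -0.0562  0.1008] yaw -62.4 units [-0.032 -0.032 -0.404] turn 0.0 F [-0.1  0.   0.3] Mz -0.031 w 15.2 j7 -0.29 z [-0.031 -0.01  -0.999]
t 26.13 pos [ 0.4812 -0.0567  0.1009] yaw -66.6 units [-0.04  -0.045 -0.402] turn 0.0 F [-0.5  0.7 -0.5] Mz 0.008 w 15.0 j7 -0.35 z [-0.031 -0.011 -0.999]
t 26.3 pos [ 0.4815 -0.057   0.1009] yaw -70.7 units [-0.049 -0.053 -0.402] turn 0.0 F [ 0.9 -0.9  0.4] Mz 0.025 w 15.0 j7 -0.4 z [-0.032 -0.011 -0.999]
t 26.47 pos [ 0.4818 -0.0572  0.1008] yaw -74.8 units [-0.057 -0.056 -0.402] turn 0.0 F [-1.   0.6 -0.4] Mz 0.016 w 15.0 j7 -0.46 z [-0.032 -0.011 -0.999]
t 26.63 pos [ 0.4819 -0.0574  0.1008] yaw -78.8 units [-0.063 -0.057 -0.404] turn 0.0 F [-0.6  1.6 -0.5] Mz 0.073 w 15.0 j7 -0.52 z [-0.033 -0.011 -0.999]
```

```bash
python3 -m jog '[15,-0.06,-0.05,0,0,15,0,0,0,0.6,15,0,0,0,0]' 10 >/dev/null; python3 chk.py &&
python3 -m jog '[15,0,0,0,0.7,15,0,0,0,0]' 10 >/dev/null && python3 chk.py &&
python3 -m jog '[15,0,0,0,0.7,15,0,0,0,0]' 10 >/dev/null && python3 chk.py &&
python3 -m jog '[15,0,0,0,0.7,15,0,0,0,0]' 10 >/dev/null && python3 chk.py &&
python3 -m jog '[15,0,0,0,0.7,15,0,0,0,0]' 10 >/dev/null && python3 chk.py &&
python3 -m jog '[15,0,0,0,0.7,15,0,0,0,0]' 10 >/dev/null && python3 chk.py &&
python3 -m jog '[15,0,0,0,0.7,15,0,0,0,0]' 10 >/dev/null && python3 chk.py
```

```text
t 26.88 pos [ 0.4786 -0.0565  0.101 ] yaw -81.4 units [ 0.012 -0.018 -0.4  ] turn 0.0 F [-0.1  0.4 -0.4] Mz -0.05 w 14.9 j7 -0.56 z [-0.033 -0.011 -0.999]
t 27.05 pos [ 0.4782 -0.0567  0.1012] yaw -85.1 units [ 0.021 -0.023 -0.396] turn 0.0 F [-0.2 -0.8  0.7] Mz 0.082 w 15.0 j7 -0.62 z [-0.032 -0.012 -0.999]
t 27.22 pos [ 0.4779 -0.0568  0.1013] yaw -88.7 units [ 0.027 -0.028 -0.393] turn 0.0 F [ 0.1  0.2 -0.2] Mz 0.002 w 14.8 j7 -0.68 z [-0.032 -0.012 -0.999]
t 27.38 pos [ 0.4776 -0.0567  0.1013] yaw -92.3 units [ 0.034 -0.028 -0.393] turn 0.0 F [0.1 1.7 0. ] Mz 0.07 w 15.1 j7 -0.73 z [-0.033 -0.012 -0.999]
t 27.55 pos [ 0.4773 -0.0564  0.1013] yaw -95.8 units [ 0.04  -0.022 -0.394] turn 0.0 F [0.7 2.2 1.4] Mz 0.108 w 15.4 j7 -0.79 z [-0.033 -0.011 -0.999]
t 27.72 pos [ 0.4771 -0.0558  0.1013] yaw -99.3 units [ 0.045 -0.012 -0.394] turn 0.0 F [ 0.4  1.2 -0.1] Mz 0.224 w 15.3 j7 -0.85 z [-0.034 -0.01  -0.999]
```

The hard stop is felt (Mz 0.22 N m). I relieve the torque, then feel the flange height.

```bash
python3 -m jog '[18,0.04,-0.01,0,-0.8,18,0,0,0,0]' 10 >/dev/null; python3 cz.py; 
python3 -m jog '[18,0,0,0.06,0,18,0,0,0,0]' 10 >/dev/null; python3 cz.py &&
python3 -m jog '[18,0,0,0.04,0,18,0,0,0,0]' 10 >/dev/null && python3 cz.py &&
python3 -m jog '[18,0,0,0.03,0,18,0,0,0,0]' 10 >/dev/null && python3 cz.py &&
python3 -m jog '[18,0,0,0.03,0,18,0,0,0,0]' 10 >/dev/null && python3 cz.py &&
python3 -m jog '[18,0,0,0.03,0,18,0,0,0,0]' 10 >/dev/null && python3 cz.py &&
python3 -m jog '[18,0,0,0.03,0,18,0,0,0,0]' 10 >/dev/null && python3 cz.py
```

```text
[ 0.4789 -0.0562  0.1013] [-0.3 -1.1  0.2] -0.002
[ 0.479  -0.0564  0.099 ] [ 0.1 -0.6 -0.1] -0.006
[ 0.4788 -0.0567  0.0971] [-0.3  0.5 -0.2] -0.038
[ 0.4786 -0.0568  0.0957] [-0.3  0.7  0. ] 0.013
[ 0.4791 -0.0569  0.0948] [1.  0.8 4.6] -0.007
```

```bash
python3 -m jog '[14,0,0,-0.1,0,14,0,0,0,0,14,0,0,0,0]' 14 >/dev/null; python3 chk.py &&
python3 -m jog '[14,0,0,0,0.5,14,0,0,0,0]' 14 >/dev/null && python3 chk.py &&
python3 -m jog '[14,0,0,0,0.3,14,0,0,0,0]' 14 >/dev/null && python3 chk.py &&
python3 -m jog '[14,0,0,0,0.3,14,0,0,0,0]' 14 >/dev/null && python3 chk.py &&
python3 -m jog '[14,0,0,0,0.3,14,0,0,0,0]' 14 >/dev/null && python3 chk.py &&
python3 -m jog '[14,0,0,0,0.3,14,0,0,0,0]' 14 >/dev/null && python3 chk.py &&
python3 -m jog '[14,0,0,0,0.3,14,0,0,0,0]' 14 >/dev/null && python3 chk.py
```

```text
t 28.8 pos [ 0.4792 -0.0559  0.0988] yaw -93.2 units [-0.007 -0.006 -0.455] turn 0.0 F [ 0.4  1.9 -3.5] Mz 0.082 w 14.0 j7 -0.77 z [-0.033 -0.01  -0.999]
t 28.97 pos [ 0.4787 -0.0552  0.0986] yaw -96.3 units [ 0.007  0.012 -0.46 ] turn 0.0 F [-0.   1.2  1.4] Mz 0.19 w 14.3 j7 -0.81 z [-0.034 -0.009 -0.999]
```

The stop is confirmed in the same place (Mz 0.19 N m). I relieve it, open, lift clear and look.

```bash
python3 -m jog '[16,0,0,0,-0.5,24,0,0,0,0,35,0,0,0,0,35,0,0,0,0,35,0,0,-0.2,0,35,0,0,-0.5,0,35,0,0,-0.9,0,35,0,0,-0.9,0,35,0,0,-0.9,0,35,0,0,-0.9,0]' 10
python3 -m jog '[35,0,0.8,0,0,35,0,0.8,0,0,35,0,0.8,0,0,35,0,0.8,0,0,35,0,0.8,0,0,35,0,0.5,0,0,35,0,0,0,0,35,0,0,0,0]' 10
python3 - <<'E'
from h import *
im=get_image("side")[:,:,::-1];t=get_image("top")[:,:,::-1]
cv2.imwrite("pics/sF.png",im);cv2.imwrite("pics/tF.png",t)
a=np.linspace(0,6.28,60)
for z in(.105,.096,.0905): q=proj("side",np.c_[.477+.015*np.cos(a),-.057+.015*np.sin(a),0*a+z]);print(z,q.min(0),q.max(0),"wing top",proj("side",[.477,-.057,z+.039]))
for n in("s9","sF"): pass
A=np.hstack([cv2.resize(im[230:310,310:410],(400,320),interpolation=2),cv2.resize(t[180:260,340:440],(400,320),interpolation=2)])
cv2.imwrite("pics/cF.png",np.vstack([A,np.hstack([cv2.resize(im,(373,280)),cv2.resize(t,(427,280))[:, :]])[:,:800]]))
E
```

```text
clock: 29.8
position: [0.48, -0.0556, 0.2727]
ee_rot: [3.119, -0.099, -0.074]
force: [1.5, 0.6, 0.0]
width: 0.379
clock: 30.47
position: [0.4727, -0.2442, 0.2906]
ee_rot: [3.117, -0.098, -0.045]
force: [0.3, -0.1, -0.5]
width: 0.383
0.105 [342.79199345 269.45780407] [356.94724592 280.81669713] wing top [[350.94242616 263.68988564]]
0.096 [342.60434716 271.99961929] [356.65669792 283.32754144] wing top [[350.6881716 266.384671 ]]
0.0905 [342.49095308 273.53500537] [356.48112385 284.84378513] wing top [[350.53457481 268.01168047]]
```

View pics/cF.png

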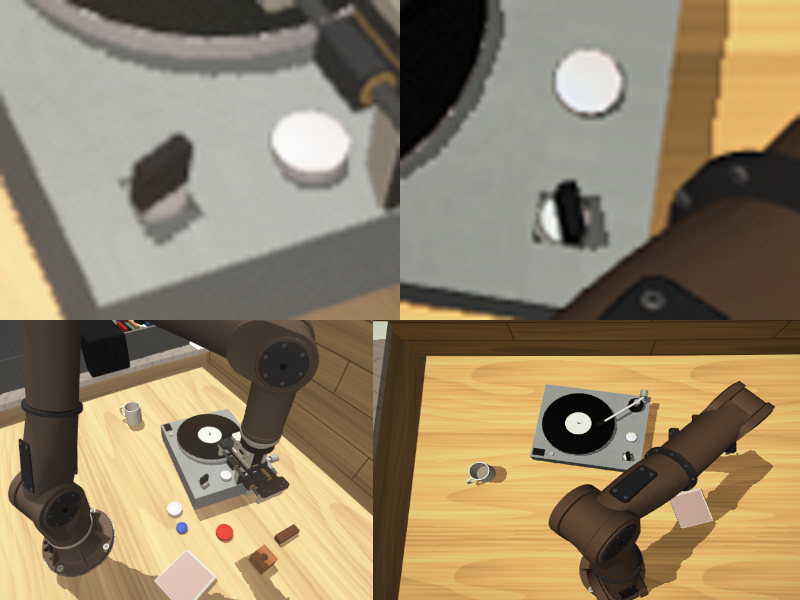

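```bash
python3 - <<'E'
from h import *
im=cv2.imread("pics/sF.png");g=cv2.cvtColor(im,6)
for c in(346,348,350,352,354): print(c,g[274:294,c].tolist())
togo(.47,-.24,.29)
E
```

```text
346 [56, 49, 48, 51, 49, 51, 52, 53, 90, 128, 145, 125, 131, 135, 137, 172, 187, 189, 187, 187]
348 [46, 49, 49, 52, 48, 49, 58, 119, 160, 164, 155, 134, 116, 117, 116, 136, 152, 173, 188, 187]
350 [47, 46, 51, 50, 51, 71, 139, 172, 170, 165, 144, 123, 117, 115, 117, 115, 117, 162, 186, 187]
352 [51, 48, 51, 49, 115, 160, 171, 169, 166, 156, 130, 118, 115, 115, 115, 117, 160, 184, 185, 185]
354 [48, 50, 70, 124, 159, 168, 170, 162, 149, 130, 119, 116, 116, 116, 159, 185, 185, 184, 186, 186]
t 30.57 pos [ 0.473  -0.2429  0.2904] yaw -93.4 units [-0.079 -0.069  0.011] turn 0.0 F [-0.4 -0.  -0.4] Mz -0.037 w 35.2 j7 -0.84 z [-0.03  -0.022 -0.999]
```

```bash
python3 - <<'E'
from h import *
im=cv2.imread("pics/sF.png");k=np.zeros(im.shape[:2],np.uint8);k[258:288,335:362]=(im.max(2)<85)[258:288,335:362]
c=max(cv2.findContours(k,0,2)[0],key=cv2.contourArea);print("seen",cv2.boundingRect(c)); m=cv2.moments(c);print(m["m10"]/m["m00"],m["m01"]/m["m00"])
for n,z in(("start",.096),("home+1",.0915),("home",.0905)):
  for y in(0,6,12):
    Q=R.from_euler("z",y,degrees=True).apply([[a,b,h] for a in(-.017,.017) for b in(-.006,.006) for h in(z+.004,z+.039)])+[.477,-.0573,0]
    p=cv2.convexHull(proj("side",Q).astype(np.float32));M=cv2.moments(p);print(n,y,p.min((0,1)).round(1),p.max((0,1)).round(1),round(M["m10"]/M["m00"],1),round(M["m01"]/M["m00"],1))
E
```

```text
seen (343, 264, 15, 19)
349.8404371584699 272.72568306010925
start 0 [341.5 261.4] [359.3 281.8] 350.3 271.5
start 6 [341.7 260.9] [359.  282.2] 350.3 271.5
start 12 [342.1 260.5] [358.7 282.6] 350.3 271.5
home+1 0 [341.4 262.7] [359.1 283. ] 350.2 272.8
home+1 6 [341.6 262.3] [358.8 283.5] 350.1 272.8
home+1 12 [342.  261.9] [358.5 283.8] 350.1 272.8
home 0 [341.4 263. ] [359.1 283.3] 350.1 273.1
home 6 [341.6 262.6] [358.8 283.7] 350.1 273.1
home 12 [341.9 262.2] [358.5 284.1] 350.1 273.1
```

Wing centroid row 272.7 matches home (272.8 to 273.1) rather than the dropped-in start (271.5). Together with the hard stop and the lower flange height by feel, the screw is home, so I hand in.

```bash
python3 -c "
from cell import *
print(sign_off())"
```

```text
the job is handed in; nothing more can be done
None
```

The screw appears to be fully home, and I handed the job in at about 31 s on the robot's clock. `sign_off()` gave no verdict. I slid the small white adaptor about 85 mm along the deck, clear of the well. Then I took the screw from its block, lowered it into the well and turned it clockwise, with the jaws loose around the wing, to the hard stop.

**Last checks**
- **Hard stop:** I felt it twice in the same place, at 0.22 and 0.19 N m, well under the 0.7 N m limit.
- **Flange by feel:** with the screw at the stop I felt the flange at tool height 95 mm. Home predicts about 94 to 95 mm.
- **Flange in the picture:** the wing's centre is at pixel row 272.7. Home predicts 272.8 to 273.1, and the dropped-in start 271.5. The picture resolves only about 1 mm.
- **Surroundings:** the adaptor lies flat and clear, and nothing is touching the robot. The cases, brush and mug look unmoved, but I did not measure them.

**What disagreed**
- **Fingertip height:** the fingertips were about 25 mm higher than the given tool data suggested. The first try at the adaptor therefore closed on air above it, and I found the working height by feel and from the pictures.
- **Drop into the thread:** I did not see the 9 mm drop itself; I only found the screw already lower. Partway through the turn the flange was about 2 mm above its final height, where I expected about 4 mm.

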